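# Load a thicknessing jig and set its leadscrew bed by gauge, play taken out upward

## Task

Get the thicknessing jig ready for planing: lay every wooden blank (the flat 120 mm pieces on the right) flat on the jig's bed, stand the bridge gauge across the two rails with its sprung foot on a blank, and use the handwheel to set the blanks 5 mm proud of the rails. The bed stands too high and its screw is worn, so wind it down well past the mark, until the gauge shows less than 3 mm, then bring it up to 5 mm, finishing on an upward turn so that the nut bears under the bed. Finally stand the gauge back on its cork rest and do not disturb the block plane lying near by.

Things in the scene. Friction and masses are not known exactly. Their poses are not given: they have to be found in the camera images.
- jig: Wooden jig fixed to the bench: box 192 (its x) x 264 (y) x 62 mm high with an open well 140 (x) x 234 mm (y). Aluminium-topped rails 26 mm wide run along y at x = -83 and +83 mm, tops 62 mm above the bench; the end walls at y = +-117 mm are 6 mm lower. A housing 116 mm long, 58 mm high, behind the far rail carries the handwheel. Origin: centre of the box's underside; z up.
- rails_centre (a point): Point midway between the rails at the level of the rail tops, 62 mm above the bench, over the jig's origin; axes those of the jig.
- bed_top (a point): Centre of the upper face of the plywood bed, the rising floor of the well (137 x 231 mm, axes those of the jig). A blank lying on the bed has its origin at this height. Three blanks fit side by side, their length along the jig's x, at y = -70, 0 and +70 mm.
- bed (a joint): Height of the bed in m, up positive: at 0 it lies 12 mm below the rail tops, so a 22 mm blank stands 10 mm proud; at -0.005 the blank stands 5 mm proud. Stiff slides: the bed stays where it is left, but gives way within the nut's play when pressed with more than about 8 N.
- nut_level (a point): Point fixed to the leadscrew nut inside the housing, 164 mm along the jig's x from bed_top: level with the bed's face (bed_top) while the nut bears upward under the bed; 2 mm below it when the nut has dropped by all its play (half a turn) and pulls the bed down. In between, the handwheel turns and the bed stays.
- crank (a joint): Angle of the handwheel in rad, growing clockwise seen from above. Clockwise raises the nut and, once the play is taken up, the bed, by 4 mm a turn; anticlockwise lowers it. While the nut bears under the bed, bed = 0.004 x crank / (2 pi); while it pulls the bed down, 0.002 more. It turns with light friction (about 3 N at the handle) and stays where it is left; end stops at -24 and 11 rad.
- crank_axis (a point): Point on the upright axis of the handwheel (a dark steel wheel 84 mm across, its top 78 mm above the bench), 105 mm above the bench at the middle of the handle's height; 164 mm from the jig's origin along the jig's x.
- crank_handle (a point): Middle of the handwheel's upright dark wooden handle: 18 mm thick, 45 mm long (from 82 to 127 mm above the bench), 36 mm from the wheel's axis. It spins freely on its own axis, so it can be pinched from above and led round in a circle. At crank = 0 it lies towards the jig's -x from the axis.
- gauge: Bridge gauge, about 430 g: two steel soles 20 x 52 mm, centres 166 mm apart along its x, joined by an aluminium beam 26 mm thick (y), 32 to 44 mm above the soles' undersides. To hold it by: a dark block 44 (x) x 26 (y) mm on mid-beam, 44 to 62 mm up. A capped rod stands out of the block to 76 mm up, beside a scale plate 87 mm high (more as the foot rises). Origin: midway between the soles' undersides; z up.
- gauge_block (a point): Middle of the gauge's dark block, 52 mm above the undersides of the soles.
- gauge_foot (a joint): Reading of the gauge in m: how far its sprung foot (16 mm across, in the middle of the gauge) stands above the soles; 0 = level with the soles (fully down), 0.005 = what it stands on is 5 mm higher than the soles. Weak spring, 0.8 to 1.3 N; up to 22 mm.
- gauge_rest: The gauge's rest: a thin cork-faced board 230 (its x) x 92 x 6 mm fixed on the bench to the robot's left; the gauge stands on it lengthwise at the start. Origin: centre of its underside.
- blank_1: Plain tan wooden blank, 45 (its x) x 120 (its y) x 22 mm (its z), about 75 g, lying flat on the bench right of the jig. Two or three blanks are there. Origin: centre of its underside.
- blank_2: Plain tan wooden blank, 45 (its x) x 120 (its y) x 22 mm (its z), about 75 g, lying flat on the bench right of the jig. Two or three blanks are there. Origin: centre of its underside.
- blank_3: Plain tan wooden blank, 45 (its x) x 120 (its y) x 22 mm (its z), about 75 g, lying flat on the bench right of the jig. Two or three blanks are there. Origin: centre of its underside.
- plane: Bystander: green block plane, 48 (its x) x 174 (y) x 54 mm, lying behind the blanks, to the right of the handwheel. Origin: centre of its underside.

How it is judged (in metres and radians):
On the way, in this order (a step that is already met when the one before it is completed fails the run):
1. every blank lies flat on the bed (z of blank_1 in the frame of bed_top between -0.003 and 0.003 m and x of blank_1 in the frame of bed_top between -0.05 and 0.05 m and y of blank_1 in the frame of bed_top between -0.1 and 0.1 m and angle between each of blank_1, blank_2, blank_3's own z axis and vertical below 0.06 rad and z of blank_2 in the frame of bed_top between -0.003 and 0.003 m and x of blank_2 in the frame of bed_top between -0.05 and 0.05 m and y of blank_2 in the frame of bed_top between -0.1 and 0.1 m and z of blank_3 in the frame of bed_top between -0.003 and 0.003 m and x of blank_3 in the frame of bed_top between -0.05 and 0.05 m and y of blank_3 in the frame of bed_top between -0.1 and 0.1 m), for 0.2 s.
2. the gauge stands across both rails with its foot on a blank (z of gauge in the frame of rails_centre between -0.003 and 0.003 m and angle between gauge's own z axis and vertical below 0.05 rad and x of gauge in the frame of rails_centre between -0.02 and 0.02 m and value of joint gauge_foot above 0.0008 m), for 0.2 s.
3. with the gauge standing there, the bed is wound down until the gauge shows less than 3 mm (z of gauge in the frame of rails_centre between -0.003 and 0.003 m and angle between gauge's own z axis and vertical below 0.05 rad and x of gauge in the frame of rails_centre between -0.02 and 0.02 m and value of joint gauge_foot below 0.003 m and value of joint bed below -0.0065 m), for 0.2 s.
4. with the gauge standing there, the bed has come up until the gauge shows 5 mm (within 1.5 mm), the nut bearing under the bed (all of step 2 and value of joint gauge_foot between 0.0035 and 0.0065 m and z of nut_level in the frame of bed_top above -0.0008 m), for 0.3 s.
At the end, for the whole second after the job is handed in: Every blank lies flat on the bed in the well (within 3 mm, 0.06 rad); the bed is at -5 mm within 1.5 mm, so the blanks stand 5 mm proud; the nut bears under the bed (under 0.8 mm of play left); the gauge stands upright and still on its rest, within 30 mm of its centre (all of step 1 and value of joint bed between -0.0065 and -0.0035 m and z of nut_level in the frame of bed_top above -0.0008 m and horizontal distance between gauge and gauge_rest below 0.03 m and z of gauge in the frame of gauge_rest between 0.003 and 0.009 m and angle between gauge's own z axis and vertical below 0.05 rad and linear speed of gauge below 0.02 m/s); the robot touches nothing.
It fails at once if the block plane is shoved more than 40 mm (distance of plane from where it was at the start of the episode above 0.04 m).
Of blank_1, blank_2, blank_3 only 2 to 3 are there at a start; the rules pass over those that are not, and their reading is None.
At some moment in a run one of blank_1, blank_2, blank_3 may be knocked a few centimetres aside while the robot is not near it.
Once in a run the grip may slacken for a moment while it holds something.
It also fails if it takes over 200 s, if anything falls off the work surface, if the arm or the gripper's body presses on something with over 40 N, if the wrist force passes 120 N, or if a joint passes its speed limit or range.

## Robot

A 6-joint arm with a two-finger parallel gripper is mounted at the origin on the work surface; the furniture and walls round the work are solid. World frame = base frame: x ahead of the robot, y to its left, z up, the work surface at z = 0. Lengths are in mm, angles in rad, forces in N, time in s.
With the tool pointing down it reaches from about 350 to 775 mm from the base axis. Payload 7.3 kg.
Tool frame: the origin (TCP) lies at the very end of the fingers, on their centre line; the grasp point (between the pads) lies 19 mm behind it (pinch_z is the distance from the TCP to the grasp point, in mm); z points along the fingers, y is the direction in which the jaws open and shut (so a half turn about z gives the same grasp; the last joint's range is limited). The gripper opens to 92 mm and grips with 3 to 60 N. Pads are 19 mm wide; open, the fingers measure 130 mm over their backs; the gripper's body (75 mm by 190 mm) begins 47 mm behind the grasp point.
Start: joints at [1.106, 0.342, 1.524, -0, 1.275, -0.146], TCP at [164.535, 498.571, 226.741] pointing down, gripper open.
Joint ranges: [-2.53, 2.53], [-0.77, 2.02], [0.04, 2.7], [-1, 4.14], [0.28, 2.66], [-3.11, 3.11]. Speed limits (rad/s): [2.57, 2.57, 3.14, 3.14, 3.14, 3.14].

## Interface

Orientations are given as [roll, pitch, yaw] about the fixed x, y, z axes, in that order (R = Rz(yaw) Ry(pitch) Rx(roll)).
In Python, from plant import * gives the robot as it stands.
- The arm moves only by the tool step_arm, never from a script. Its argument "moves" is one flat list of numbers, 7 for each row, row after row: the shift along the tool's x, y, z scaled (see below), then the turn, a rotation vector about the tool's x, y, z scaled (see below), then the closure, from -1 (fully open) to 1 (shut). A call has 1 to 8 rows; each row shifts and turns the pose as measured when the row begins, along the tool's axes as they then stand; what a row does not reach is not made up. The controller multiplies each number of a shift by 2 cm and each number of a turn by 4 degrees. A row lasts 1/12 s, in which the tool goes at most 41.7 mm and 7.16 degrees, less where a joint would pass 70% of its speed; a pose out of reach is approached as far as the arm can. A call with a number of a shift or a turn outside -1 to 1 is refused whole. A call with a gripper value outside its range is refused whole. The fingers move at their own pace and stop on an object; the grip force is fixed at half the most. Time passes only in rows, so rows that do not move let the fingers close. It gives the time, the measured TCP pose, the force and the opening at its end, in the units of the state.
- get_obs(): the state, without advancing time (a new reading comes with each control period).
- capture(name): name is "side" or "top" or "wrist"; returns the picture (420x560x3 uint8, red, green, blue); there is no depth.
- get_calibration(name): a dict with "mtx" (3x3 intrinsics, pixels), "k1" (the pictures are not rectified: a ray, as slopes to the right and down, at radius r is drawn at 1 + k1 r^2 times it, then the intrinsics apply), "eye" and "orientation" of the camera in the world; the wrist camera has in their place "mount" (4x4, takes a point from camera to tool coordinates, whose origin is the TCP and whose axes are the flange's). Camera axes: x right, y down, z forward; pixel columns grow to the right and rows downward; lengths in mm; the calibration is good to about 2 mm. A picture is of the moment at which its call begins: read the wrist's pose just before it. get_calibration takes no time and is no camera call.
- close_job(): hands the job in, once; it reports no verdict.
The state is a dict: "time": time; "joint_positions": joint angles; "dq": joint speeds; "tau": joint torques, N m; "tool_pos": TCP position; "tcp_rot": TCP orientation; "contact_force": force on the tool from outside, world axes, zero at the start; "moment": the same for the moment, N m; "grip_width": finger opening in mm.
Only numpy, scipy, OpenCV 4.12 (cv2) and the standard library are available. Lean on these libraries where they do the work, as an engineer would, in place of code of your own. Each camera call takes 0.05 s, during which the arm holds its last target.

## Working session

There is one attempt and no reset: what is moved stays moved. The work goes in short steps, Python scripts to look and compute and a tool call to move; the robot and the scene stay as the last step left them, time stands still between calls to the robot, and variables do not carry over. Pictures are saved under pics/ and viewed, and the job is handed in when it is done.

Besides the shell and the picture viewer there is one more tool, called as name(argument=value, ...), one argument or row to a line, values as JSON. step_arm: Moves the arm, as the interface text tells. Shifts and turns lie within -1 to 1; 1 stands for 2 cm of shift or 4 degrees of turn. Its arguments: {"type":"object","properties":{"moves":{"type":"array"}},"required":["moves"]}

```bash
ls; mkdir -p pics
cat > h.py <<'E'
import sys; sys.path.insert(0,'.')
from plant import *
import numpy as np, cv2
from scipy.spatial.transform import Rotation as R
def cam(name,obs=None):
    c=get_calibration(name)
    K=np.array(c['mtx'],float);k1=c['k1']
    if 'mount' in c:
        o=obs or get_obs()
        T=np.eye(4);T[:3,:3]=R.from_euler('xyz',o['tcp_rot']).as_matrix();T[:3,3]=o['tool_pos']
        M=T@np.array(c['mount'],float)
    else:
        M=np.eye(4);o=np.array(c['orientation'],float)
        M[:3,:3]=o if o.shape==(3,3) else R.from_euler('xyz',o).as_matrix()
        M[:3,3]=c['eye']
    return K,k1,M
def pix2w(cm,u,v,z):
    K,k1,M=cm
    d=np.array([(u-K[0,2])/K[0,0],(v-K[1,2])/K[1,1]]);s=d.copy()
    for _ in range(30): s=d/(1+k1*(s@s))
    r=M[:3,:3]@np.array([s[0],s[1],1]);e=M[:3,3]
    return e+r*(z-e[2])/r[2]
def w2pix(cm,p):
    K,k1,M=cm
    q=M[:3,:3].T@(np.array(p,float)-M[:3,3]);s=q[:2]/q[2];s=s*(1+k1*(s@s))
    return np.array([K[0,0]*s[0]+K[0,2],K[1,1]*s[1]+K[1,2]])
def save(name,f,scale=1.4):
    o=get_obs();im=capture(name);np.save('pics/%s.npy'%f,im)
    b=cv2.cvtColor(np.asarray(im),cv2.COLOR_RGB2BGR)
    cv2.imwrite('pics/%s.png'%f,b)
    return im,cam(name,o)
E
python3 - <<'E'
from h import *
print(get_obs())
for n in('side','top','wrist'):
    print(n,get_calibration(n)); save(n,n+'0')
E
```

```text
pics
{'time': 0.0, 'joint_positions': array([ 1.10597967e+00,  3.42692765e-01,  1.52498645e+00, -4.65258075e-05,
        1.27540440e+00, -1.45996766e-01]), 'dq': array([-0.00072784, -0.00039515, -0.00041892, -0.0007958 ,  0.00025658,
        0.00044087]), 'tau': array([-8.62434317e-04, -4.31244385e+01, -2.44219422e+01,  7.15573551e-02,
        5.60223078e-02, -1.40201573e-04]), 'tool_pos': array([164.37009645, 498.18727825, 226.07118075]), 'tcp_rot': array([-3.14011108e+00, -1.72886585e-04,  2.82278621e+00]), 'contact_force': array([-0.22047449,  1.19652423, -0.41256639]), 'moment': array([ 0.03455768, -0.05296675, -0.02304809]), 'grip_width': 91.66520280282987}
side {'mtx': array([[512.95420529,   0.        , 273.96625748],
       [  0.        , 512.95420529, 207.16362836],
       [  0.        ,   0.        ,   1.        ]]), 'k1': -0.06061831278422437, 'eye': array([  591.11399334, -1150.63794416,  1043.9431055 ]), 'orientation': array([-2.26267477, -0.02157789,  0.06996014])}
top {'mtx': array([[436.20574318,   0.        , 270.27249784],
       [  0.        , 436.20574318, 209.12453843],
       [  0.        ,   0.        ,   1.        ]]), 'k1': 0.04140180401861271, 'eye': array([3.22496249e+02, 1.10415779e+00, 1.10947211e+03]), 'orientation': array([-2.95323819,  0.01242782, -1.55095137])}
wrist {'mtx': array([[327.84245062,   0.        , 276.31571648],
       [  0.        , 327.84245062, 202.96035261],
       [  0.        ,   0.        ,   1.        ]]), 'k1': -0.00195573483630009, 'mount': array([[-1.18323486e-03, -9.64545475e-01, -2.63914052e-01,
         7.18089071e+01],
       [ 9.99998657e-01, -1.44045743e-03,  7.81138463e-04,
         4.02248299e-01],
       [-1.13360053e-03, -2.63912773e-01,  9.64545884e-01,
        -1.57775332e+02],
       [ 0.00000000e+00,  0.00000000e+00,  0.00000000e+00,
         1.00000000e+00]])}
```

View pics/top0.png

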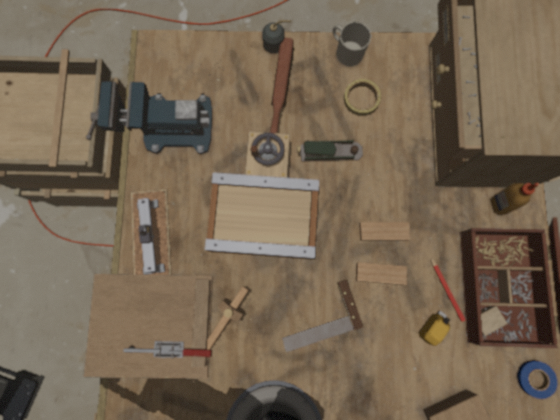

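View pics/side0.png

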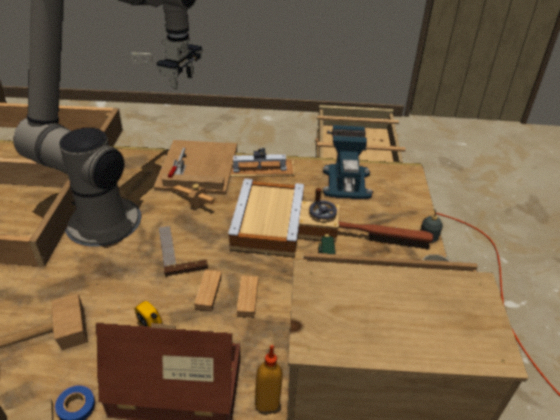

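View pics/wrist0.png

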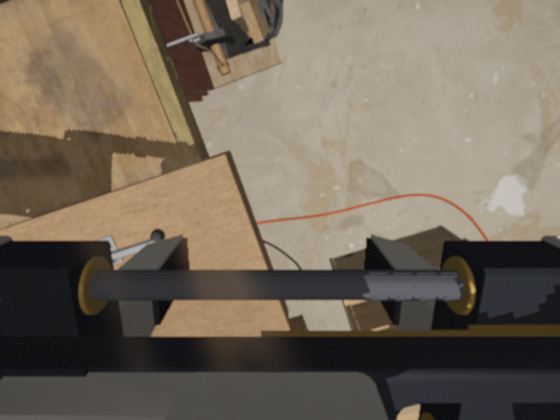

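Top view: the jig is around (263,215), the handwheel at (268,149), and the gauge on its rest at (148,237). Two blanks lie at (385,231) and (382,273), with the plane at (330,150). I'll enlarge the picture and measure.

Run:
```python
import cv2
b=cv2.imread('pics/top0.png')
cv2.imwrite('pics/top0a.png',cv2.resize(b[120:270,120:320],None,fx=4,fy=4,interpolation=cv2.INTER_CUBIC))
cv2.imwrite('pics/top0b.png',cv2.resize(b[130:290,280:430],None,fx=3.6,fy=3.6,interpolation=cv2.INTER_CUBIC))
```

```text
(no output)
```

View pics/top0a.png

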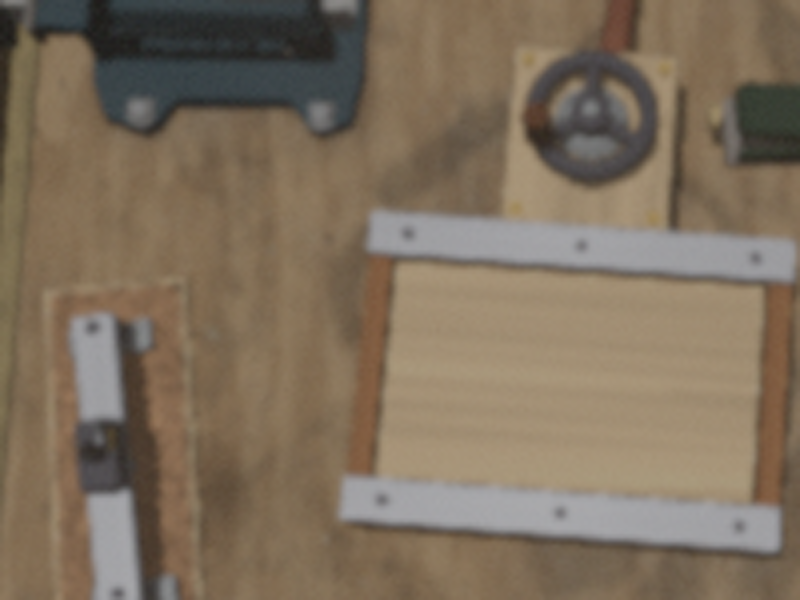

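View pics/top0b.png

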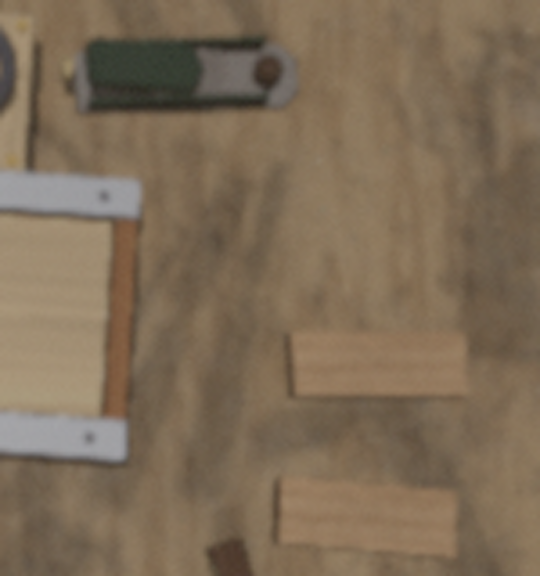

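```bash
python3 - <<'E'
from h import *
c=cam('top')
A=lambda x,y,z:pix2w(c,120+(x+.5)/4-.5,120+(y+.5)/4-.5,z)[:2]
B=lambda x,y,z:pix2w(c,280+(x+.5)/3.6-.5,130+(y+.5)/3.6-.5,z)[:2]
fl,fr,nr,nl=[A(*p,62) for p in((371,211),(797,240),(781,553),(342,519))]
print('jig corners',fl,fr,nr,nl)
ce=(fl+fr+nr+nl)/4; print('centre',ce,'dims',np.linalg.norm(fl-fr),np.linalg.norm(nl-nr),np.linalg.norm(fl-nl),np.linalg.norm(fr-nr))
xa=(fl+fr-nl-nr);ya=fl+nl-fr-nr
print('yaw x',np.degrees(np.arctan2(xa[1],xa[0])),'from y',np.degrees(np.arctan2(-ya[0],ya[1])))
for n,P in(('b1',((291,331),(466,330),(466,396),(295,396))),('b2',((281,478),(457,490),(455,556),(278,546)))):
    q=[B(*p,22) for p in P];m=sum(q)/4
    d=q[0]+q[3]-q[1]-q[2]
    print(n,m,[np.linalg.norm(q[i]-q[(i+1)%4]) for i in range(4)],'yaw of long axis from y',np.degrees(np.arctan2(-d[0],d[1])))
print('wheel',A(592,117,78),'hub',A(590,105,90),'handle top',A(538,115,127))
print('gauge block top',A(101,450,62), 'beam top ends',A(92,317,44))
print('rest',A(45,291,6),A(185,278,6))
# lower ends
print('rest lo',pix2w(c,138,275,6),pix2w(c,170,273,6))
print('plane',B(80,70,50),B(290,70,30))
E
python3 - <<'E'
import cv2
b=cv2.imread('pics/top0.png')
cv2.imwrite('pics/top0c.png',cv2.resize(b[180:290,120:190],None,fx=5,fy=5,interpolation=cv2.INTER_CUBIC))
E
```

```text
jig corners [612.35873511 163.86906836] [ 598.17888595 -100.55176681] [405.22444845 -90.79569955] [420.65694419 172.72773424]
centre [509.10475343  36.31233406] dims 264.80076697783085 263.9749269996122 191.90636415457442 193.20092080659228
yaw x -2.770562789187021 from y -3.210351088773846
b1 [ 480.12517257 -269.02796164] [np.float64(120.91940000159624), np.float64(46.1916188932244), np.float64(117.17628065403474), np.float64(45.58523225766949)] yaw of long axis from y 1.2675434621832444
b2 [ 373.97606134 -257.7553711 ] [np.float64(119.24155097301397), np.float64(44.49159282248401), np.float64(118.91970203165206), np.float64(46.099927511256205)] yaw of long axis from y -2.2870750108624422
wheel [670.22540869  27.3708186 ] hub [673.81577781  28.44792895] handle top [654.42954558  57.93708838]
gauge block top [459.90271629 320.48821868] beam top ends [545.79244643 337.77626672]
rest [570.43694277 381.42364053] [580.71112056 291.42105787]
rest lo [359.04788955 346.48700813   6.        ] [365.27912965 266.93743761   6.        ]
plane [680.43760732 -58.70140713] [ 689.29410873 -209.69581847]
```

View pics/top0c.png

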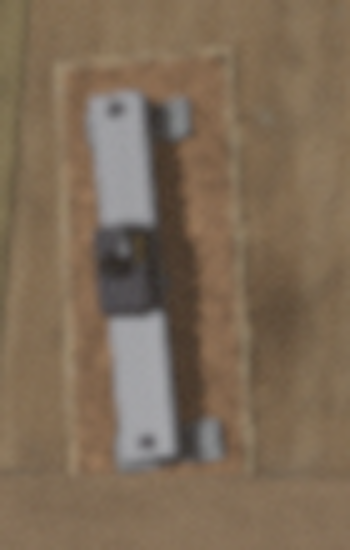

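```bash
python3 - <<'E'
from h import *
c=cam('top');s=cam('side')
C=lambda x,y,z:pix2w(c,120+(x+.5)/5-.5,180+(y+.5)/5-.5,z)[:2]
a,b=C(115,108,44),C(147,440,44);d=a-b
print('gauge holes',a,b,np.linalg.norm(d),'mid',(a+b)/2,'yaw',np.degrees(np.arctan2(d[1],d[0])))
print('block',[C(*p,62) for p in((95,228),(152,226),(160,306),(103,314))],sum(C(*p,62) for p in((95,228),(152,226),(160,306),(103,314)))/4)
l0,l1,r0,r1=C(56,63,6),C(72,470,6),C(230,48,6),C(252,470,6)
for u,v in((l0,l1),(r0,r1)):
    print(u,v,'yaw',np.degrees(np.arctan2((u-v)[1],(u-v)[0])))
print('width',l0-r0, 'yaw',np.degrees(np.arctan2(-(l0-r0)[0],(l0-r0)[1])))
for z in(0,30,60,90,120,150,180): print(z,'side vise top',[w.round() for w in (pix2w(s,366,128,z)[:2],pix2w(s,334,128,z)[:2])],'top jaw corner(145,83)(145,128), body (210,95)',pix2w(c,145,83,z)[:2].round(),pix2w(c,145,128,z)[:2].round(),pix2w(c,210,95,z)[:2].round())
E
python3 - <<'E'
import cv2
b=cv2.imread('pics/side0.png')
cv2.imwrite('pics/side0a.png',cv2.resize(b[110:280,160:400],None,fx=3.3,fy=3.3,interpolation=cv2.INTER_CUBIC))
E
```

```text
gauge holes [539.86453437 337.39844608] [375.90566555 309.43777318] 166.325914678242 mid [457.88509996 323.41810963] yaw 9.677816999602523
block [array([476.56820517, 336.93776464]), array([478.0201071 , 309.41712702]), array([439.11965376, 302.73300692]), array([434.79738103, 329.84032871])] [457.12633676 319.73205682]
[570.89837309 381.65397006] [362.34833038 356.738401  ] yaw 6.812861705468558
[580.49840962 292.12190575] [363.79502686 266.83987322] yaw 6.654417536138335
width [-9.60003653 89.53206431] yaw 6.120131835175069
0 side vise top [array([855., 634.]), array([727., 620.])] top jaw corner(145,83)(145,128), body (210,95) [878. 368.] [749. 359.] [847. 189.]
30 side vise top [array([847., 583.]), array([724., 569.])] top jaw corner(145,83)(145,128), body (210,95) [863. 358.] [738. 350.] [833. 184.]
60 side vise top [array([840., 532.]), array([720., 518.])] top jaw corner(145,83)(145,128), body (210,95) [848. 348.] [726. 340.] [818. 179.]
90 side vise top [array([832., 480.]), array([716., 467.])] top jaw corner(145,83)(145,128), body (210,95) [833. 338.] [715. 330.] [804. 174.]
120 side vise top [array([824., 429.]), array([712., 417.])] top jaw corner(145,83)(145,128), body (210,95) [818. 328.] [703. 321.] [790. 169.]
150 side vise top [array([817., 378.]), array([708., 366.])] top jaw corner(145,83)(145,128), body (210,95) [803. 319.] [692. 311.] [776. 164.]
180 side vise top [array([809., 327.]), array([704., 315.])] top jaw corner(145,83)(145,128), body (210,95) [788. 309.] [680. 301.] [762. 159.]
```

View pics/side0a.png

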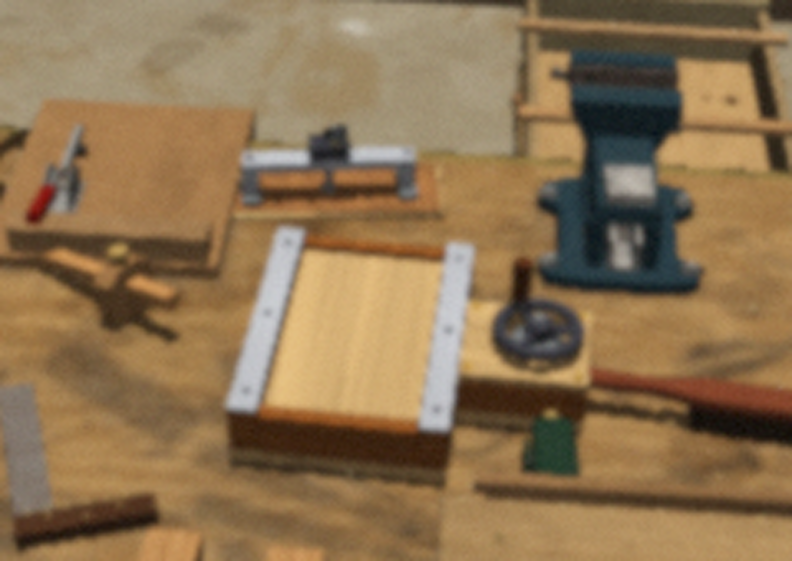

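```bash
cat >> h.py <<'E'
def plan(pos,yawdeg,n,g,dec=2,tilt=(np.pi,0)):
    o=get_obs();p0=np.array(o['tool_pos']);R0=R.from_euler('xyz',o['tcp_rot'])
    R1=R.from_euler('xyz',[tilt[0],tilt[1],np.radians(yawdeg)])
    rv=(R0.inv()*R1).as_rotvec();dp=(np.array(pos,float)-p0)
    rows=[];Rc=R0;pc=p0.copy()
    for i in range(n):
        tgt=p0+dp*(i+1)/n
        t=Rc.inv().apply(tgt-pc)/20;w=np.degrees(rv/n)/4
        t=np.round(t,dec);w=np.round(w,dec)
        rows.append(list(t)+list(w)+[g])
        pc=pc+Rc.apply(t*20);Rc=Rc*R.from_rotvec(np.radians(w*4))
    m=max(abs(x) for r in rows for x in r[:6])
    print('t',round(float(o['time']),2),'now',p0.round(1),np.degrees(o['tcp_rot']).round(1),'w',round(float(o['grip_width']),1),'F',np.round(o['contact_force'],1),'dp',dp.round(1),'max',m)
    for i in range(0,n,8):
        print('['+', '.join('%g'%(x+0.) for r in rows[i:i+8] for x in r)+']')
E
python3 -c "
from h import *
plan([420,200,230],150,16,-1)"
```

```text
t 0.15 now [164.4 498.3 226.2] [-179.9   -0.   161.7] w 91.9 F [-0.8  0.2  0.7] dp [ 255.6 -298.3    3.8] max 1.15
[-1.05, -0.63, -0.01, 0, 0, 0.18, -1, -1.06, -0.63, -0.01, 0, 0, 0.18, -1, -1.07, -0.6, -0.01, 0, 0, 0.18, -1, -1.07, -0.6, -0.02, 0, 0, 0.18, -1, -1.08, -0.58, -0.01, 0, 0, 0.18, -1, -1.09, -0.57, -0.01, 0, 0, 0.18, -1, -1.09, -0.55, -0.01, 0, 0, 0.18, -1, -1.11, -0.54, -0.01, 0, 0, 0.18, -1]
[-1.11, -0.53, -0.01, 0, 0, 0.18, -1, -1.11, -0.51, -0.01, 0, 0, 0.18, -1, -1.12, -0.5, -0.02, 0, 0, 0.18, -1, -1.13, -0.48, -0.01, 0, 0, 0.18, -1, -1.14, -0.47, -0.01, 0, 0, 0.18, -1, -1.14, -0.46, -0.01, 0, 0, 0.18, -1, -1.14, -0.44, -0.01, 0, 0, 0.18, -1, -1.15, -0.43, -0.01, 0, 0, 0.18, -1]
```

step_arm(
  moves=[-1,-0.6,0,0,0,0.5,-1,-1,-0.6,0,0,0,0.5,-1,-1,-0.6,0,0,0,0.5,-1,-1,-0.6,0,0,0,0.5,-1,-1,-0.5,0,0,0,0.5,-1,-1,-0.5,0,0,0,0.5,-1,-1,-0.5,0,0,0,0.5,-1,-1,-0.5,0,0,0,0.5,-1],
)

```text
time: 0.82
tool_pos: [272.1, 346.4, 223.5]
tcp_rot: [-3.136, -0.001, 2.539]
contact_force: [-0.0, -0.2, 0.5]
grip_width: 91.6
```

```bash
python3 -c "
from h import *
plan([440,60,230],120,8,-1)"
```

```text
t 0.82 now [272.1 346.4 223.5] [-1.797e+02 -1.000e-01  1.455e+02] w 91.6 F [-0.  -0.2  0.5] dp [ 167.9 -286.4    6.5] max 2.07
[-1.88, -0.88, -0.04, -0.01, 0, 0.8, -1, -1.92, -0.77, -0.04, -0.01, 0, 0.8, -1, -1.97, -0.67, -0.04, -0.01, 0, 0.8, -1, -2, -0.55, -0.04, -0.01, 0, 0.8, -1, -2.03, -0.44, -0.04, -0.01, 0, 0.8, -1, -2.05, -0.33, -0.04, -0.01, 0, 0.8, -1, -2.06, -0.21, -0.04, -0.01, 0, 0.8, -1, -2.07, -0.1, -0.04, -0.01, 0, 0.8, -1]
```

```bash
python3 -c "
from h import *
plan([430,-100,220],115,24,-1)"
```

```text
t 0.82 now [272.1 346.4 223.5] [-1.797e+02 -1.000e-01  1.455e+02] w 91.6 F [-0.  -0.2  0.5] dp [ 157.9 -446.4   -3.5] max 0.98
[-0.8, -0.58, 0.01, 0, 0, 0.32, -1, -0.81, -0.56, 0.01, 0, 0, 0.32, -1, -0.82, -0.54, 0.01, 0, 0, 0.32, -1, -0.84, -0.53, 0.01, 0, 0, 0.32, -1, -0.84, -0.5, 0.01, 0, 0, 0.32, -1, -0.86, -0.49, 0.01, 0, 0, 0.32, -1, -0.87, -0.47, 0.01, 0, 0, 0.32, -1, -0.88, -0.45, 0.01, 0, 0, 0.32, -1]
[-0.89, -0.43, 0, 0, 0, 0.32, -1, -0.9, -0.4, 0.01, 0, 0, 0.32, -1, -0.9, -0.39, 0.01, 0, 0, 0.32, -1, -0.92, -0.37, 0.01, 0, 0, 0.32, -1, -0.92, -0.35, 0.01, 0, 0, 0.32, -1, -0.93, -0.32, 0.01, 0, 0, 0.32, -1, -0.94, -0.31, 0.01, 0, 0, 0.32, -1, -0.94, -0.28, 0.01, 0, 0, 0.32, -1]
[-0.95, -0.27, 0.01, 0, 0, 0.32, -1, -0.96, -0.24, 0.01, 0, 0, 0.32, -1, -0.96, -0.22, 0.01, 0, 0, 0.32, -1, -0.97, -0.2, 0.01, 0, 0, 0.32, -1, -0.97, -0.18, 0.01, 0, 0, 0.32, -1, -0.97, -0.15, 0.01, 0, 0, 0.32, -1, -0.98, -0.14, 0.01, 0, 0, 0.32, -1, -0.98, -0.11, 0.01, 0, 0, 0.32, -1]
```

step_arm(
  moves=[-0.9,-0.8,0,0,0,0.5,-1,-0.9,-0.8,0,0,0,0.5,-1,-0.9,-0.8,0,0,0,0.5,-1,-0.9,-0.8,0,0,0,0.5,-1,-0.9,-0.7,0,0,0,0.5,-1,-0.9,-0.7,0,0,0,0.5,-1,-0.9,-0.6,0,0,0,0.5,-1,-0.9,-0.6,0,0,0,0.5,-1],
)

```text
time: 1.48
tool_pos: [303.3, 154.7, 222.8]
tcp_rot: [-3.134, 0.001, 2.245]
contact_force: [0.8, -0.8, 0.1]
grip_width: 91.8
```

step_arm(
  moves=[-1,-0.3,0,0,0,0.5,-1,-1,-0.3,0,0,0,0.5,-1,-1,-0.3,0,0,0,0.5,-1,-1,-0.2,0,0,0,0.5,-1,-1,-0.2,0,0,0,0.5,-1,-1,-0.1,0,0,0,0.5,-1,-1,-0.1,0,0,0,0.5,-1,-1,-0.1,0,0,0,0.5,-1],
)

```text
time: 2.15
tool_pos: [358.6, -7.7, 223.0]
tcp_rot: [-3.134, 0.002, 1.951]
contact_force: [-0.3, 1.1, -0.6]
grip_width: 91.7
```

```bash
python3 -c "
from h import *
plan([440,-160,220],91.5,16,-1)"
```

```text
t 2.15 now [358.6  -7.7 223. ] [-1.796e+02  1.000e-01  1.118e+02] w 91.7 F [-0.3  1.1 -0.6] dp [  81.4 -152.3   -3. ] max 0.54
[-0.54, 0.06, 0.01, -0.01, 0, 0.32, -1, -0.53, 0.07, 0.01, -0.01, 0, 0.32, -1, -0.53, 0.09, 0.01, -0.01, 0, 0.32, -1, -0.54, 0.09, 0.01, -0.01, 0, 0.32, -1, -0.52, 0.11, 0.01, -0.01, 0, 0.32, -1, -0.53, 0.12, 0.01, -0.01, 0, 0.32, -1, -0.52, 0.13, 0.01, -0.01, 0, 0.32, -1, -0.52, 0.14, 0.01, -0.01, 0, 0.32, -1]
[-0.52, 0.16, 0.01, -0.01, 0, 0.32, -1, -0.51, 0.16, 0.01, -0.01, 0, 0.32, -1, -0.51, 0.18, 0.02, -0.01, 0, 0.32, -1, -0.51, 0.19, 0.01, -0.01, 0, 0.32, -1, -0.5, 0.2, 0.01, -0.01, 0, 0.32, -1, -0.5, 0.21, 0.01, -0.01, 0, 0.32, -1, -0.49, 0.22, 0.01, -0.01, 0, 0.32, -1, -0.49, 0.23, 0.01, -0.01, 0, 0.32, -1]
```

step_arm(
  moves=[-1,0.1,0,-0.1,0,0.6,-1,-1,0.2,0,-0.1,0,0.6,-1,-1,0.2,0,0,0,0.6,-1,-1,0.3,0,0,0,0.6,-1,-1,0.3,0,0,0,0.6,-1,-1,0.4,0,0,0,0.6,-1,-1,0.4,0,0,0,0.6,-1,-1,0.4,0,0,0,0.6,-1],
)

```text
time: 2.82
tool_pos: [440.1, -162.2, 222.2]
tcp_rot: [3.136, -0.001, 1.597]
contact_force: [-0.1, 0.8, 0.9]
grip_width: 91.7
```

```bash
python3 -c "
from h import *
plan([478,-269,120],91.3,8,-1)
save('wrist','w1')"
```

```text
t 2.82 now [ 440.1 -162.2  222.2] [ 1.797e+02 -1.000e-01  9.150e+01] w 91.7 F [-0.1  0.8  0.9] dp [  37.9 -106.8 -102.2] max 0.68
[-0.67, 0.22, 0.64, 0.01, 0, 0.01, -1, -0.68, 0.21, 0.64, 0.01, 0, 0.01, -1, -0.67, 0.22, 0.64, 0.01, 0, 0.01, -1, -0.68, 0.22, 0.63, 0.01, 0, 0.01, -1, -0.67, 0.22, 0.64, 0.01, 0, 0.01, -1, -0.68, 0.22, 0.64, 0.01, 0, 0.01, -1, -0.67, 0.22, 0.64, 0.01, 0, 0.01, -1, -0.67, 0.23, 0.64, 0.01, 0, 0.01, -1]
```

View pics/w1.png

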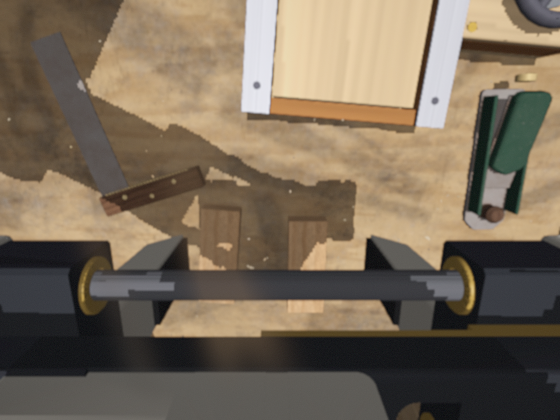

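The wrist view shows the blanks' near-jig ends at (289–327,220) and (199–241,207), and the jig's rail ends at y≈112–128. I'll check these against the top camera.

```bash
python3 -c "
from h import *
c=cam('wrist')
for p in((289,218),(327,221),(199,205),(241,209)): print(pix2w(c,*p,22))
for p in((242,112),(270,115),(416,126),(444,128)): print(pix2w(c,*p,62))
"
```

```text
[ 457.96421705 -209.38263898   22.        ]
[ 501.80162985 -212.19591888   22.        ]
[ 355.5939142  -195.82612692   22.        ]
[ 403.06157399 -199.65567661   22.        ]
[408.68917502 -93.37839828  62.        ]
[434.86898067 -95.54506632  62.        ]
[ 573.33286588 -102.72269735   62.        ]
[ 600.26348556 -104.01108216   62.        ]
```

step_arm(
  moves=[-0.7,0.2,0.8,0,0,0.1,-1,-0.7,0.2,0.8,0,0,0.1,-1,-0.7,0.2,0.8,0,0,0.1,-1,-0.7,0.2,0.8,0,0,0,-1,-0.7,0.2,0.8,0,0,0,-1,-0.7,0.2,0.8,0,0,0,-1,-0.7,0.2,0.8,0,0,0,-1,-0.5,0.2,0.8,0,0,0,-1],
)

```text
time: 3.53
tool_pos: [477.9, -279.0, 91.1]
tcp_rot: [3.13, 0.003, 1.571]
contact_force: [0.2, -0.8, 0.6]
grip_width: 91.6
```

```bash
python3 -c "
from h import *
plan([479,-270,40],91,8,-1)
save('wrist','w2')"
```

```text
t 3.53 now [ 477.9 -279.    91.1] [179.4   0.2  90. ] w 91.6 F [ 0.2 -0.8  0.6] dp [  1.1   9.  -51.1] max 0.32
[0.06, 0, 0.32, 0.02, 0.01, -0.03, -1, 0.05, 0.01, 0.32, 0.02, 0.01, -0.03, -1, 0.06, 0, 0.32, 0.02, 0.01, -0.03, -1, 0.06, 0.01, 0.32, 0.02, 0.01, -0.03, -1, 0.05, 0, 0.32, 0.02, 0.01, -0.03, -1, 0.06, 0.01, 0.32, 0.02, 0.01, -0.03, -1, 0.06, 0, 0.32, 0.02, 0.01, -0.03, -1, 0.05, 0.01, 0.31, 0.02, 0.01, -0.03, -1]
```

View pics/w2.png

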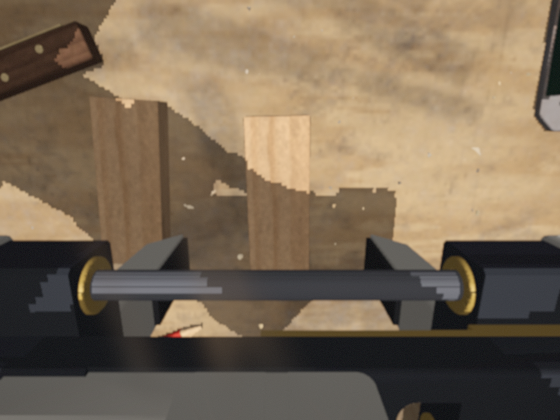

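step_arm(
  moves=[0.1,0,0.6,0,0,0,-1,0.1,0,0.6,0.1,0,0,-1,0.1,0,0.6,0.1,0,0,-1,0.1,0,0.6,0,0,0,-1,0,0,0.6,0,0,0,-1,0,0,0.5,0,0,0,-1,0,0,0.4,0,0,0,-1,0,0,0.3,0,0,0,-1],
)

```text
time: 4.25
tool_pos: [477.0, -268.9, -0.2]
tcp_rot: [-3.133, 0.0, 1.572]
contact_force: [-24.2, 9.8, 82.8]
grip_width: 91.6
```

step_arm(
  moves=[0,0,0.1,0,0,0,1,0,0,0,0,0,0,1,0,0,0,0,0,0,1,0,0,0,0,0,0,1,0,0,0,0,0,0,1,0,0,0,0,0,0,1],
)

```text
time: 4.75
tool_pos: [480.2, -269.2, 2.1]
tcp_rot: [-3.14, 0.005, 1.573]
contact_force: [0.6, 0.1, -1.0]
grip_width: 56.3
```

step_arm(
  moves=[0,0,0,0,0,0,1,0,0,0,0,0,0,1,0,0,0,0,0,0,1],
)

```text
time: 5.0
tool_pos: [479.9, -269.1, 1.6]
tcp_rot: [-3.139, 0.004, 1.573]
contact_force: [-0.5, 0.4, 4.0]
grip_width: 44.5
```

```bash
python3 -c "
from h import *
plan([482,-266,150],95,8,1)"
```

```text
t 5.0 now [ 479.9 -269.1    1.6] [-179.9    0.2   90.1] w 44.5 F [-0.5  0.4  4. ] dp [  2.1   3.1 148.4] max 0.93
[0.02, 0.01, -0.93, 0, 0.01, -0.15, 1, 0.01, 0.01, -0.93, 0, 0.01, -0.15, 1, 0.02, 0.01, -0.92, 0, 0.01, -0.15, 1, 0.02, 0.01, -0.93, 0, 0.01, -0.15, 1, 0.01, 0.02, -0.93, 0, 0.01, -0.15, 1, 0.02, 0.01, -0.93, 0, 0.01, -0.15, 1, 0.02, 0.01, -0.92, 0, 0.01, -0.15, 1, 0.02, 0.01, -0.93, 0, 0.01, -0.15, 1]
```

step_arm(
  moves=[0,0,-0.5,0,0,0,1,0,0,-0.8,0,0,0,1,0,0,-0.8,0,0,0,1,0,0,-0.8,0,0,0,1,0,0,-0.8,0,0,0,1,0,0,-0.8,0,0,-0.3,1,0,0,-0.8,0,0,-0.6,1,0,0,-0.5,0,0,-0.8,1],
)

```text
time: 5.67
tool_pos: [477.5, -267.1, 122.6]
tcp_rot: [-3.132, -0.002, 1.693]
contact_force: [0.1, -0.3, -0.6]
grip_width: 44.9
```

```bash
python3 -c "
from h import *
plan([506,-10,130],177,24,1)"
```

```text
t 5.67 now [ 477.5 -267.1  122.6] [-1.794e+02 -1.000e-01  9.700e+01] w 44.9 F [ 0.1 -0.3 -0.6] dp [ 28.5 257.1   7.4] max 0.83
[0.52, 0.12, -0.02, 0, -0.01, -0.83, 1, 0.52, 0.16, -0.01, 0, -0.01, -0.83, 1, 0.51, 0.18, -0.02, 0, -0.01, -0.83, 1, 0.49, 0.22, -0.01, 0, -0.01, -0.83, 1, 0.48, 0.24, -0.02, 0, -0.01, -0.83, 1, 0.47, 0.27, -0.02, 0, -0.01, -0.83, 1, 0.45, 0.29, -0.01, 0, -0.01, -0.83, 1, 0.44, 0.32, -0.02, 0, -0.01, -0.83, 1]
[0.41, 0.35, -0.02, 0, -0.01, -0.83, 1, 0.39, 0.37, -0.02, 0, -0.01, -0.83, 1, 0.37, 0.39, -0.02, 0, -0.01, -0.83, 1, 0.35, 0.41, -0.02, 0, -0.01, -0.83, 1, 0.32, 0.43, -0.01, 0, -0.01, -0.83, 1, 0.3, 0.45, -0.02, 0, -0.01, -0.83, 1, 0.27, 0.47, -0.02, 0, -0.01, -0.83, 1, 0.24, 0.48, -0.02, 0, -0.01, -0.83, 1]
[0.22, 0.49, -0.02, 0, -0.01, -0.83, 1, 0.19, 0.51, -0.02, 0, -0.01, -0.83, 1, 0.15, 0.51, -0.02, 0, -0.01, -0.83, 1, 0.13, 0.53, -0.02, 0, -0.01, -0.83, 1, 0.1, 0.53, -0.02, 0, -0.01, -0.83, 1, 0.06, 0.53, -0.02, 0, -0.01, -0.83, 1, 0.03, 0.54, -0.02, 0, -0.01, -0.83, 1, 0.01, 0.54, -0.02, 0, -0.01, -0.83, 1]
```

step_arm(
  moves=[0.52,0.12,0,0,0,-0.83,1,0.52,0.16,0,0,0,-0.83,1,0.51,0.18,0,0,0,-0.83,1,0.49,0.22,0,0,0,-0.83,1,0.48,0.24,0,0,0,-0.83,1,0.47,0.27,0,0,0,-0.83,1,0.45,0.29,0,0,0,-0.83,1,0.44,0.32,0,0,0,-0.83,1],
)

```text
time: 6.33
tool_pos: [486.8, -181.1, 130.9]
tcp_rot: [-3.137, 0.002, 2.176]
contact_force: [0.6, 1.1, 0.1]
grip_width: 44.8
```

step_arm(
  moves=[0.41,0.35,0,0,0,-0.83,1,0.39,0.37,0,0,0,-0.83,1,0.37,0.39,0,0,0,-0.83,1,0.35,0.41,0,0,0,-0.83,1,0.32,0.43,0,0,0,-0.83,1,0.3,0.45,0,0,0,-0.83,1,0.27,0.47,0,0,0,-0.83,1,0.24,0.48,0,0,0,-0.83,1],
)

```text
time: 7.0
tool_pos: [492.6, -90.6, 134.9]
tcp_rot: [-3.136, 0.0, 2.663]
contact_force: [-0.4, 0.2, -0.5]
grip_width: 45.0
```

```bash
python3 -c "
from h import *
plan([506,-10,130],177,8,1)"
```

```text
t 7.0 now [492.6 -90.6 134.9] [-179.7    0.   152.6] w 45.0 F [-0.4  0.2 -0.5] dp [13.4 80.6 -4.9] max 0.76
[0.16, 0.49, 0.03, -0.01, 0, -0.76, 1, 0.13, 0.49, 0.03, -0.01, 0, -0.76, 1, 0.1, 0.5, 0.02, -0.01, 0, -0.76, 1, 0.08, 0.5, 0.03, -0.01, 0, -0.76, 1, 0.05, 0.51, 0.03, -0.01, 0, -0.76, 1, 0.03, 0.51, 0.03, -0.01, 0, -0.76, 1, 0, 0.51, 0.03, -0.01, 0, -0.76, 1, -0.03, 0.51, 0.03, -0.01, 0, -0.76, 1]
```

step_arm(
  moves=[0.16,0.49,0,0,0,-0.76,1,0.13,0.49,0,0,0,-0.76,1,0.1,0.5,0,0,0,-0.76,1,0.08,0.5,0,0,0,-0.76,1,0.05,0.5,0,0,0,-0.76,1,0.03,0.5,0,0,0,-0.76,1,0,0.4,0,0,0,-0.7,1,0,0.3,0,0,0,-0.6,1],
)

```text
time: 7.67
tool_pos: [502.6, -11.8, 138.8]
tcp_rot: [-3.136, -0.002, 3.095]
contact_force: [-0.0, -0.5, -0.9]
grip_width: 44.8
```

```bash
python3 -c "
from h import *
plan([506.6,-10,90],177,8,1)
save('wrist','w3')"
```

```text
t 7.67 now [502.6 -11.8 138.8] [-1.797e+02 -1.000e-01  1.773e+02] w 44.8 F [-0.  -0.5 -0.9] dp [  4.    1.8 -48.8] max 0.31
[-0.03, 0.01, 0.31, -0.01, 0, 0.01, 1, -0.02, 0.02, 0.3, -0.01, 0, 0.01, 1, -0.03, 0.01, 0.31, -0.01, 0, 0.01, 1, -0.02, 0.02, 0.3, -0.01, 0, 0.01, 1, -0.03, 0.01, 0.31, -0.01, 0, 0.01, 1, -0.02, 0.01, 0.3, -0.01, 0, 0.01, 1, -0.03, 0.02, 0.31, -0.01, 0, 0.01, 1, -0.02, 0.01, 0.3, -0.01, 0, 0.01, 1]
```

View pics/w3.png

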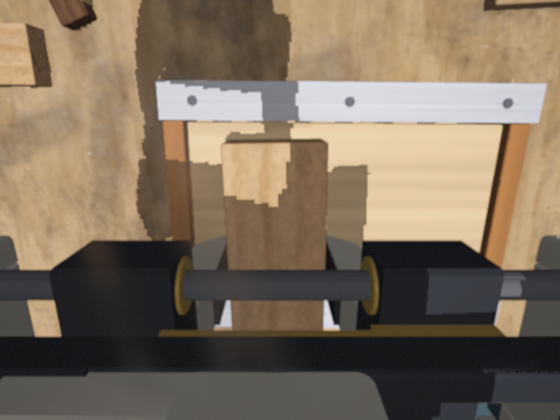

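Blank 1 is held squarely at (221–328,141 near end). The near rail's edges are at rows 83 and 122. Next: measure the rail and the blank end.

```bash
python3 -c "
from h import *
c=cam('wrist')
q=[pix2w(c,*p,62) for p in((157,83),(541,85),(541,122),(160,122))]
for x in q: print(x)
print('near rail centre',sum(q)/4,'yaw',np.degrees(np.arctan2(-(q[0]-q[1])[0],(q[0]-q[1])[1])))
z=get_obs()['tool_pos'][2]+19
for p in((221,142),(328,142)): print('blank end',pix2w(c,*p,z))
"
```

```text
[407.49374657 -87.01635983  62.        ]
[420.60055123 172.00819131  62.        ]
[445.06864662 176.00851621  62.        ]
[433.06628754 -88.53198229  62.        ]
near rail centre [426.55730799  43.11709135  62.        ] yaw 177.10326824254503
blank end [441.5840999  -30.62407434 157.88803356]
blank end [443.61135115  14.0541591  157.88803356]
```

step_arm(
  moves=[-0.1,0.05,0.4,0,0,0,1,-0.05,0.05,0.5,0,0,0,1,-0.05,0.05,0.6,0,0,0,1,0,0,0.6,0,0,0,1,0,0,0.5,0,0,0,1,0,0,0.4,0,0,0,1,0,0,0.2,0,0,0,1,0,0,0,0,0,0,1],
)

```text
time: 8.38
tool_pos: [505.9, -10.1, 68.9]
tcp_rot: [-3.136, -0.003, 3.088]
contact_force: [0.1, 0.3, -0.8]
grip_width: 44.9
```

```bash
python3 -c "
from h import *
plan([507.1,-8.5,58],177,8,1)"
```

```text
t 8.38 now [505.9 -10.1  68.9] [-179.7   -0.2  176.9] w 44.9 F [ 0.1  0.3 -0.8] dp [  1.2   1.6 -10.9] max 0.07
[-0.01, 0.01, 0.07, -0.01, -0.01, 0, 1, 0, 0.01, 0.07, -0.01, -0.01, 0, 1, -0.01, 0.01, 0.06, -0.01, -0.01, 0, 1, -0.01, 0.01, 0.07, -0.01, -0.01, 0, 1, 0, 0.01, 0.07, -0.01, -0.01, 0, 1, -0.01, 0.01, 0.07, -0.01, -0.01, 0, 1, -0.01, 0.01, 0.06, -0.01, -0.01, 0, 1, 0, 0.01, 0.07, -0.01, -0.01, 0, 1]
```

step_arm(
  moves=[-0.05,0.05,0.1,-0.05,-0.05,0,1,0,0,0.1,0,0,0,1,0,0,0.1,0,0,0,1,0,0,0.1,0,0,0,1,0,0,0.1,0,0,0,1,0,0,0,0,0,0,1],
)

```text
time: 8.88
tool_pos: [508.1, -9.6, 58.9]
tcp_rot: [-3.14, 0.003, 3.086]
contact_force: [0.1, 0.3, -1.4]
grip_width: 44.9
```

step_arm(
  moves=[0,0,0.05,0,0,0,1,0,0,0.05,0,0,0,1,0,0,0.05,0,0,0,1],
)

```text
time: 9.13
tool_pos: [508.5, -9.6, 56.3]
tcp_rot: [-3.14, 0.004, 3.087]
contact_force: [0.7, 0.2, -0.3]
grip_width: 45.2
```

step_arm(
  moves=[0,0,0.05,0,0,0,1,0,0,0.05,0,0,0,1],
)

```text
time: 9.3
tool_pos: [508.6, -9.6, 54.2]
tcp_rot: [-3.14, 0.005, 3.087]
contact_force: [0.2, -0.8, -1.2]
grip_width: 45.0
```

step_arm(
  moves=[0,0,0.05,0,0,0,1,0,0,0.05,0,0,0,1],
)

```text
time: 9.47
tool_pos: [508.6, -9.6, 52.0]
tcp_rot: [-3.14, 0.005, 3.087]
contact_force: [-0.9, 0.3, -1.3]
grip_width: 44.5
```

step_arm(
  moves=[0,0,0.04,0,0,0,1,0,0,0,0,0,0,1],
)

```text
time: 9.63
tool_pos: [508.7, -9.6, 52.0]
tcp_rot: [-3.139, 0.005, 3.087]
contact_force: [-0.6, 0.5, -0.5]
grip_width: 45.0
```

step_arm(
  moves=[0,0,0.03,0,0,0,1,0,0,0,0,0,0,1],
)

```text
time: 9.8
tool_pos: [508.9, -9.7, 51.8]
tcp_rot: [-3.139, 0.006, 3.087]
contact_force: [-0.1, 0.1, -0.4]
grip_width: 44.7
```

step_arm(
  moves=[0,0,0.06,0,0,0,1,0,0,0.06,0,0,0,1],
)

```text
time: 9.97
tool_pos: [509.1, -9.7, 51.7]
tcp_rot: [-3.139, 0.007, 3.087]
contact_force: [-6.4, 0.1, 17.4]
grip_width: 44.6
```

step_arm(
  moves=[0,0,0.05,0,0,0,1,0,0,0,0,0,0,1],
)

```text
time: 10.13
tool_pos: [509.1, -9.7, 52.1]
tcp_rot: [-3.139, 0.008, 3.087]
contact_force: [-0.3, 0.1, -0.8]
grip_width: 44.9
```

step_arm(
  moves=[0,0,0,0,0,0,-0.25,0,0,0,0,0,0,-0.25,0,0,0,0,0,0,-0.25,0,0,0,0,0,0,-0.25],
)

```text
time: 10.47
tool_pos: [509.2, -9.7, 51.6]
tcp_rot: [-3.139, 0.008, 3.087]
contact_force: [0.0, 0.6, 0.1]
grip_width: 57.3
```

step_arm(
  moves=[0,0,-0.2,0,0,0,-0.25,0,0,-0.5,0,0,0,-0.25,0,0,-0.8,0,0,0,-0.25,0,0,-0.9,0,0,0,-0.25,0,0,-0.9,0,0,0,-0.5,0,0,-0.8,0,0,0,-1,0,0,-0.5,0,0,0.4,-1,0,0,-0.2,0,0,0.6,-1],
)

```text
time: 11.13
tool_pos: [507.6, -9.3, 154.7]
tcp_rot: [-3.14, 0.005, 3.016]
contact_force: [0.4, 0.5, -0.9]
grip_width: 79.5
```

```bash
python3 -c "
from h import *
plan([375,-258,140],87.7,24,-1)
save('wrist','w4')"
```

```text
t 11.13 now [507.6  -9.3 154.7] [-179.9    0.3  172.8] w 79.5 F [ 0.4  0.5 -0.9] dp [-132.6 -248.7  -14.7] max 0.89
[0.21, -0.55, 0.03, 0, 0, 0.89, -1, 0.17, -0.56, 0.03, 0, 0, 0.89, -1, 0.14, -0.57, 0.03, 0, 0, 0.89, -1, 0.11, -0.58, 0.03, 0, 0, 0.89, -1, 0.07, -0.58, 0.03, 0, 0, 0.89, -1, 0.03, -0.59, 0.03, 0, 0, 0.89, -1, -0.01, -0.58, 0.03, 0, 0, 0.89, -1, -0.04, -0.59, 0.03, 0, 0, 0.89, -1]
[-0.08, -0.58, 0.04, 0, 0, 0.89, -1, -0.11, -0.58, 0.03, 0, 0, 0.89, -1, -0.15, -0.57, 0.03, 0, 0, 0.89, -1, -0.18, -0.55, 0.03, 0, 0, 0.89, -1, -0.22, -0.55, 0.03, 0, 0, 0.89, -1, -0.25, -0.53, 0.03, 0, 0, 0.89, -1, -0.29, -0.51, 0.03, 0, 0, 0.89, -1, -0.31, -0.5, 0.03, 0, 0, 0.89, -1]
[-0.35, -0.47, 0.03, 0, 0, 0.89, -1, -0.37, -0.45, 0.03, 0, 0, 0.89, -1, -0.41, -0.43, 0.03, 0, 0, 0.89, -1, -0.42, -0.41, 0.03, 0, 0, 0.89, -1, -0.46, -0.37, 0.03, 0, 0, 0.89, -1, -0.47, -0.35, 0.03, 0, 0, 0.89, -1, -0.49, -0.31, 0.03, 0, 0, 0.89, -1, -0.52, -0.29, 0.03, 0, 0, 0.89, -1]
```

View pics/w4.png

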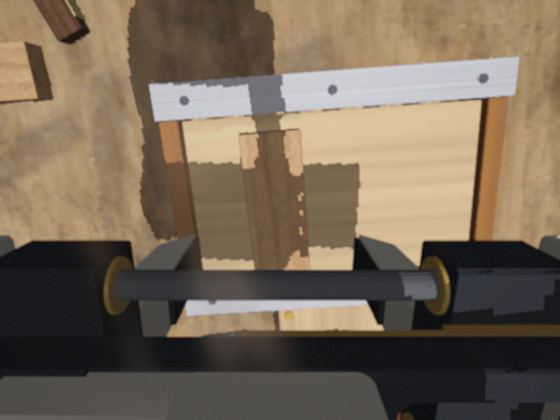

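Blank 1 lies in the well, with its near end at (240–300,131) clear of the rail. On to blank 2.

step_arm(
  moves=[0.2,-0.55,0,0,0,0.89,-1,0.17,-0.56,0,0,0,0.89,-1,0.14,-0.57,0,0,0,0.89,-1,0.1,-0.58,0,0,0,0.89,-1,0.07,-0.58,0,0,0,0.89,-1,0.03,-0.59,0,0,0,0.89,-1,0,-0.58,0,0,0,0.89,-1,-0.04,-0.59,0,0,0,0.89,-1],
)

```text
time: 11.85
tool_pos: [462.2, -93.1, 159.1]
tcp_rot: [3.138, 0.011, 2.505]
contact_force: [-0.4, 0.4, 0.1]
grip_width: 92.0
```

step_arm(
  moves=[-0.08,-0.58,0,0,0,0.89,-1,-0.1,-0.58,0,0,0,0.89,-1,-0.15,-0.57,0,0,0,0.89,-1,-0.18,-0.55,0,0,0,0.89,-1,-0.22,-0.55,0,0,0,0.89,-1,-0.25,-0.53,0,0,0,0.89,-1,-0.29,-0.51,0,0,0,0.89,-1,-0.31,-0.5,0,0,0,0.89,-1],
)

```text
time: 12.52
tool_pos: [412.3, -178.3, 160.9]
tcp_rot: [3.133, 0.007, 1.99]
contact_force: [0.1, -0.7, -0.4]
grip_width: 91.9
```

```bash
python3 -c "
from h import *
plan([376,-257,140],87.7,8,-1)"
```

```text
t 12.52 now [ 412.3 -178.3  160.9] [179.5   0.4 114. ] w 91.9 F [ 0.1 -0.7 -0.4] dp [-36.3 -78.7 -20.9] max 0.82
[-0.36, -0.41, 0.13, 0.02, 0.01, 0.82, -1, -0.37, -0.39, 0.13, 0.02, 0.01, 0.82, -1, -0.4, -0.36, 0.13, 0.02, 0.01, 0.82, -1, -0.43, -0.34, 0.13, 0.02, 0.01, 0.82, -1, -0.44, -0.32, 0.13, 0.02, 0.01, 0.82, -1, -0.45, -0.29, 0.13, 0.02, 0.01, 0.82, -1, -0.48, -0.26, 0.13, 0.02, 0.01, 0.82, -1, -0.48, -0.24, 0.13, 0.02, 0.01, 0.82, -1]
```

step_arm(
  moves=[-0.36,-0.41,0.15,0.05,0,0.82,-1,-0.37,-0.39,0.15,0.05,0,0.82,-1,-0.4,-0.36,0.15,0,0,0.82,-1,-0.43,-0.34,0.15,0,0,0.82,-1,-0.44,-0.32,0.15,0,0,0.82,-1,-0.45,-0.29,0.15,0,0,0.8,-1,-0.45,-0.25,0.15,0,0,0.7,-1,-0.2,-0.1,0.1,0,0,0.5,-1],
)

```text
time: 13.18
tool_pos: [375.4, -254.7, 140.0]
tcp_rot: [3.136, 0.007, 1.547]
contact_force: [-0.1, -0.3, 0.9]
grip_width: 91.7
```

```bash
python3 -c "
from h import *
plan([376,-257,60],87.7,8,-1)
im,c=save('wrist','w5')"
```

```text
t 13.18 now [ 375.4 -254.7  140. ] [179.7   0.4  88.7] w 91.7 F [-0.1 -0.3  0.9] dp [  0.6  -2.3 -80. ] max 0.5
[-0.01, 0, 0.5, 0.01, 0.01, 0.03, -1, -0.01, 0, 0.5, 0.01, 0.01, 0.03, -1, -0.01, 0.01, 0.5, 0.01, 0.01, 0.03, -1, -0.02, 0, 0.5, 0.01, 0.01, 0.03, -1, -0.01, 0, 0.5, 0.01, 0.01, 0.03, -1, -0.01, 0.01, 0.5, 0.01, 0.01, 0.03, -1, -0.01, 0, 0.5, 0.01, 0.01, 0.03, -1, -0.02, 0, 0.5, 0.01, 0.01, 0.03, -1]
```

View pics/w5.png

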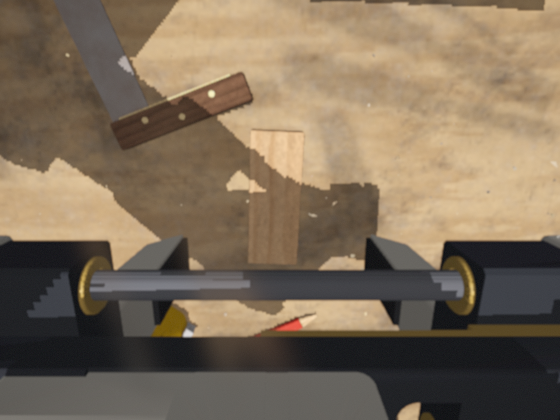

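Blank 2 spans (250–303,131) to (250–297,263). It may have been knocked a few cm, so I'll measure it again.

```bash
python3 -c "
from h import *
c=cam('wrist')
q=[pix2w(c,*p,22) for p in((250,131),(303,131),(297,263),(249,262))]
print(np.round(q,1),sum(q)/4)
d=q[0]+q[1]-q[2]-q[3];print(np.degrees(np.arctan2(-d[0],d[1])),np.linalg.norm(d)/2)
m=sum(q)/4
plan([m[0],m[1],60],88,8,-1)
"
```

```text
[[ 354.9 -197.3   22. ]
 [ 398.4 -198.5   22. ]
 [ 392.3 -317.    22. ]
 [ 348.3 -314.7   22. ]] [ 373.50211652 -256.89330983   22.        ]
-3.070695118254581 118.11633680372215
t 13.23 now [ 375.1 -254.9  139.7] [179.7   0.4  88.5] w 91.8 F [ 0.2 -0.8 -0.4] dp [ -1.6  -2.  -79.7] max 0.5
[-0.01, -0.01, 0.5, 0.01, 0.01, 0.02, -1, -0.01, -0.01, 0.5, 0.01, 0.01, 0.02, -1, -0.01, -0.02, 0.49, 0.01, 0.01, 0.02, -1, -0.01, -0.01, 0.5, 0.01, 0.01, 0.02, -1, -0.01, -0.01, 0.5, 0.01, 0.01, 0.02, -1, -0.01, -0.01, 0.5, 0.01, 0.01, 0.02, -1, -0.01, -0.01, 0.5, 0.01, 0.01, 0.02, -1, -0.01, -0.01, 0.5, 0.01, 0.01, 0.02, -1]
```

step_arm(
  moves=[0,0,0.4,0,0,0.1,-1,-0.05,-0.05,0.8,0,0.05,0.1,-1,-0.05,-0.05,0.9,0,0,0,-1,0,0,0.9,0,0,0,-1,0,0,0.8,0,0,0,-1,0,0,0.6,0,0,0,-1,0,0,0.4,0,0,0,-1,0,0,0.1,0,0,0,-1],
)

```text
time: 13.9
tool_pos: [374.8, -255.9, 37.6]
tcp_rot: [3.134, 0.005, 1.542]
contact_force: [-0.6, 0.7, 0.2]
grip_width: 91.7
```

```bash
python3 -c "
from h import *
plan([373.5,-257,5],87.5,8,-1)
"
```

```text
t 13.9 now [ 374.8 -255.9   37.6] [179.5   0.3  88.3] w 91.7 F [-0.6  0.7  0.2] dp [ -1.3  -1.1 -32.6] max 0.21
[-0.01, -0.01, 0.2, 0.01, 0.01, 0.03, -1, 0, -0.01, 0.21, 0.01, 0.01, 0.03, -1, -0.01, -0.01, 0.2, 0.01, 0.01, 0.03, -1, 0, -0.01, 0.2, 0.01, 0.01, 0.03, -1, -0.01, -0.01, 0.21, 0.01, 0.01, 0.03, -1, -0.01, -0.01, 0.2, 0.01, 0.01, 0.03, -1, 0, 0, 0.21, 0.01, 0.01, 0.03, -1, -0.01, -0.01, 0.2, 0.01, 0.01, 0.03, -1]
```

step_arm(
  moves=[0,-0.05,0.3,0.05,0.05,0.1,-1,0,0,0.3,0,0,0.1,-1,0,0,0.3,0,0,0,-1,0,0,0.25,0,0,0,-1,0,0,0.15,0,0,0,-1,0,0,0.1,0,0,0,-1,0,0,0,0,0,0,-1],
)

```text
time: 14.48
tool_pos: [375.0, -256.1, 7.9]
tcp_rot: [3.136, 0.003, 1.529]
contact_force: [0.4, -0.2, -0.4]
grip_width: 91.7
```

step_arm(
  moves=[0,0,0,0,0,0,1,0,0,0,0,0,0,1,0,0,0,0,0,0,1,0,0,0,0,0,0,1,0,0,0,0,0,0,1,0,0,0,0,0,0,1,0,0,0,0,0,0,1,0,0,0,0,0,0,1],
)

```text
time: 15.15
tool_pos: [375.5, -256.8, 8.9]
tcp_rot: [3.134, 0.004, 1.529]
contact_force: [0.4, 0.4, -0.3]
grip_width: 44.8
```

step_arm(
  moves=[0,0,0,0,0,0,1,0,0,0,0,0,0,1],
)

```text
time: 15.32
tool_pos: [375.5, -256.7, 8.9]
tcp_rot: [3.134, 0.004, 1.529]
contact_force: [0.7, -0.7, 0.6]
grip_width: 44.8
```

```bash
python3 -c "
from h import *
plan([385,-250,130],100,8,1)
"
```

```text
t 15.32 now [ 375.5 -256.7    8.9] [179.6   0.2  87.6] w 44.8 F [ 0.7 -0.7  0.6] dp [  9.5   6.7 121.1] max 0.76
[0.04, 0.06, -0.76, 0.01, 0.01, -0.39, 1, 0.04, 0.07, -0.75, 0.01, 0.01, -0.39, 1, 0.04, 0.06, -0.76, 0.01, 0.01, -0.39, 1, 0.04, 0.07, -0.76, 0.01, 0.01, -0.39, 1, 0.03, 0.06, -0.75, 0.01, 0.01, -0.39, 1, 0.04, 0.07, -0.76, 0.01, 0.01, -0.39, 1, 0.03, 0.07, -0.76, 0.01, 0.01, -0.39, 1, 0.03, 0.06, -0.75, 0.01, 0.01, -0.39, 1]
```

step_arm(
  moves=[0,0,-0.5,0,0,0,1,0,0,-0.8,0,0,0,1,0,0,-0.8,0,0,0,1,0,0,-0.8,0,0,-0.4,1,0,0,-0.8,0,0,-0.8,1,0,0,-0.8,0,0,-0.8,1,0,0,-0.8,0,0,-0.8,1,0,0,-0.5,0,0,-0.8,1],
)

```text
time: 15.98
tool_pos: [372.4, -254.1, 126.8]
tcp_rot: [3.14, -0.002, 1.789]
contact_force: [0.1, 0.0, -0.8]
grip_width: 44.7
```

```bash
python3 -c "
from h import *
plan([511,80,135],177,24,1)
"
```

```text
t 15.98 now [ 372.4 -254.1  126.8] [ 1.799e+02 -1.000e-01  1.025e+02] w 44.7 F [ 0.1  0.  -0.8] dp [138.6 334.1   8.2] max 0.78
[0.62, 0.43, -0.02, 0, 0, -0.78, 1, 0.59, 0.47, -0.01, 0, 0, -0.78, 1, 0.57, 0.5, -0.02, 0, 0, -0.78, 1, 0.53, 0.52, -0.01, 0, 0, -0.78, 1, 0.51, 0.56, -0.02, 0, 0, -0.78, 1, 0.48, 0.58, -0.01, 0, 0, -0.78, 1, 0.45, 0.61, -0.02, 0, 0, -0.78, 1, 0.41, 0.63, -0.01, 0, 0, -0.78, 1]
[0.38, 0.65, -0.02, 0, 0, -0.78, 1, 0.34, 0.67, -0.01, 0, 0, -0.78, 1, 0.3, 0.69, -0.02, 0, 0, -0.78, 1, 0.27, 0.71, -0.02, 0, 0, -0.78, 1, 0.22, 0.72, -0.01, 0, 0, -0.78, 1, 0.19, 0.73, -0.02, 0, 0, -0.78, 1, 0.15, 0.74, -0.01, 0, 0, -0.78, 1, 0.1, 0.74, -0.02, 0, 0, -0.78, 1]
[0.07, 0.75, -0.01, 0, 0, -0.78, 1, 0.03, 0.76, -0.02, 0, 0, -0.78, 1, -0.02, 0.75, -0.01, 0, 0, -0.78, 1, -0.06, 0.75, -0.02, 0, 0, -0.78, 1, -0.09, 0.75, -0.01, 0, 0, -0.78, 1, -0.14, 0.74, -0.02, 0, 0, -0.78, 1, -0.18, 0.73, -0.02, 0, 0, -0.78, 1, -0.22, 0.72, -0.01, 0, 0, -0.78, 1]
```

step_arm(
  moves=[0.62,0.43,0,0,0,-0.78,1,0.59,0.47,0,0,0,-0.78,1,0.57,0.5,0,0,0,-0.78,1,0.53,0.52,0,0,0,-0.78,1,0.51,0.56,0,0,0,-0.78,1,0.48,0.58,0,0,0,-0.78,1,0.45,0.61,0,0,0,-0.78,1,0.41,0.63,0,0,0,-0.78,1],
)

```text
time: 16.65
tool_pos: [419.3, -141.0, 129.8]
tcp_rot: [3.139, 0.005, 2.242]
contact_force: [-0.3, 0.5, -0.3]
grip_width: 44.6
```

step_arm(
  moves=[0.38,0.65,0,0,0,-0.78,1,0.34,0.67,0,0,0,-0.78,1,0.3,0.69,0,0,0,-0.78,1,0.27,0.71,0,0,0,-0.78,1,0.22,0.72,0,0,0,-0.78,1,0.19,0.73,0,0,0,-0.78,1,0.15,0.74,0,0,0,-0.78,1,0.1,0.74,0,0,0,-0.78,1],
)

```text
time: 17.32
tool_pos: [462.6, -21.8, 128.9]
tcp_rot: [-3.141, 0.003, 2.701]
contact_force: [0.5, -1.0, -0.0]
grip_width: 44.8
```

```bash
python3 -c "
from h import *
plan([511,80,135],177,8,1)
"
```

```text
t 17.32 now [462.6 -21.8 128.9] [-180.     0.2  154.7] w 44.8 F [ 0.5 -1.  -0. ] dp [ 48.4 101.8   6.1] max 0.71
[0, 0.7, -0.04, 0, 0.01, -0.7, 1, -0.04, 0.71, -0.04, 0, 0.01, -0.7, 1, -0.07, 0.7, -0.04, 0, 0.01, -0.7, 1, -0.1, 0.7, -0.03, 0, 0.01, -0.7, 1, -0.14, 0.69, -0.04, 0, 0.01, -0.7, 1, -0.17, 0.68, -0.04, 0, 0.01, -0.7, 1, -0.21, 0.67, -0.04, 0, 0.01, -0.7, 1, -0.24, 0.67, -0.04, 0, 0.01, -0.7, 1]
```

step_arm(
  moves=[0,0.7,0,0,0,-0.75,1,-0.04,0.7,0,0,0,-0.75,1,-0.07,0.7,0,0,0,-0.75,1,-0.1,0.7,0,0,0,-0.75,1,-0.14,0.69,0,0,0,-0.75,1,-0.17,0.65,0,0,0,-0.7,1,-0.2,0.5,0,0,0,-0.6,1,-0.2,0.3,0,0,0,-0.3,1],
)

```text
time: 17.98
tool_pos: [507.1, 76.4, 127.5]
tcp_rot: [-3.14, -0.001, 3.098]
contact_force: [-0.0, 0.7, -0.9]
grip_width: 44.6
```

```bash
python3 -c "
from h import *
plan([511.9,81.4,80],177,8,1)
save('wrist','w6')"
```

```text
t 17.98 now [507.1  76.4 127.5] [-1.799e+02 -1.000e-01  1.775e+02] w 44.6 F [-0.   0.7 -0.9] dp [  4.8   5.  -47.5] max 0.3
[-0.03, 0.03, 0.3, 0, 0, 0.02, 1, -0.03, 0.04, 0.29, 0, 0, 0.02, 1, -0.03, 0.03, 0.3, 0, 0, 0.02, 1, -0.02, 0.03, 0.3, 0, 0, 0.02, 1, -0.03, 0.04, 0.3, 0, 0, 0.02, 1, -0.03, 0.03, 0.29, 0, 0, 0.02, 1, -0.03, 0.03, 0.3, 0, 0, 0.02, 1, -0.03, 0.04, 0.3, 0, 0, 0.02, 1]
```

View pics/w6.png

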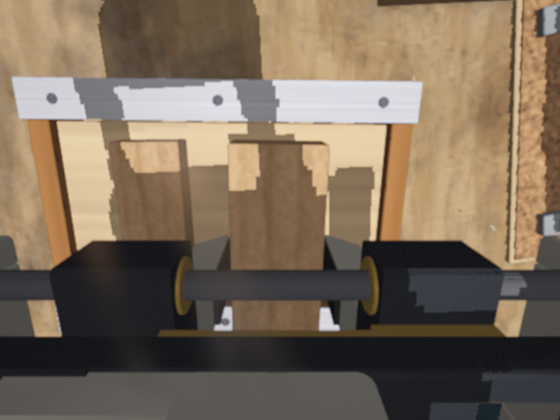

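step_arm(
  moves=[-0.1,0.1,0.3,0,0,0.05,1,-0.1,0.1,0.5,0,0,0,1,-0.05,0.05,0.6,0,0,0,1,0,0,0.6,0,0,0,1,0,0,0.4,0,0,0,1,0,0,0.3,0,0,0,1,0,0,0.1,0,0,0,1,0,0,0,0,0,0,1],
)

```text
time: 18.7
tool_pos: [512.5, 79.5, 64.9]
tcp_rot: [-3.14, -0.003, 3.087]
contact_force: [0.3, -0.2, -0.5]
grip_width: 44.8
```

```bash
python3 -c "
from h import *
c=cam('wrist')
print([pix2w(c,*p,127.5+13)-0 for p in()])
plan([511.9,81.4,61],177,8,1)"
```

```text
[]
t 18.7 now [512.5  79.5  64.9] [-179.9   -0.2  176.9] w 44.8 F [ 0.3 -0.2 -0.5] dp [-0.6  1.9 -3.9] max 0.03
[0, 0.01, 0.02, 0, -0.01, 0, 1, 0.01, 0.01, 0.03, 0, -0.01, 0, 1, 0, 0.01, 0.02, 0, -0.01, 0, 1, 0.01, 0.02, 0.03, 0, -0.01, 0, 1, 0, 0.01, 0.02, 0, -0.01, 0, 1, 0.01, 0.01, 0.03, 0, -0.01, 0, 1, 0, 0.01, 0.02, 0, -0.01, 0, 1, 0.01, 0.01, 0.03, 0, -0.01, 0, 1]
```

step_arm(
  moves=[0,0,0.08,0,0,0,1,0,0,0.08,0,0,0,1,0,0,0.05,0,0,0,1],
)

```text
time: 18.95
tool_pos: [513.1, 79.2, 61.1]
tcp_rot: [-3.14, -0.002, 3.087]
contact_force: [0.5, -0.3, -0.9]
grip_width: 45.1
```

step_arm(
  moves=[0,0,0.05,0,0,0,1,0,0,0.05,0,0,0,1],
)

```text
time: 19.12
tool_pos: [513.6, 79.2, 59.6]
tcp_rot: [-3.14, -0.0, 3.087]
contact_force: [-0.0, -0.5, -0.9]
grip_width: 44.6
```

step_arm(
  moves=[0,0,0.05,0,0,0,1,0,0,0.05,0,0,0,1],
)

```text
time: 19.28
tool_pos: [513.7, 79.2, 59.1]
tcp_rot: [-3.14, 0.0, 3.087]
contact_force: [-5.3, -2.2, 12.8]
grip_width: 44.6
```

step_arm(
  moves=[0,0,0,0,0,0,1],
)

```text
time: 19.37
tool_pos: [513.8, 79.2, 59.7]
tcp_rot: [-3.14, 0.001, 3.087]
contact_force: [0.3, 0.3, -0.9]
grip_width: 44.8
```

step_arm(
  moves=[0,0,0,0,0,0,-0.25,0,0,0,0,0,0,-0.25,0,0,0,0,0,0,-0.25,0,0,0,0,0,0,-0.25],
)

```text
time: 19.7
tool_pos: [514.4, 79.3, 60.3]
tcp_rot: [-3.14, 0.003, 3.087]
contact_force: [-0.4, 0.4, 0.2]
grip_width: 57.2
```

step_arm(
  moves=[0,0,-0.2,0,0,0,-0.25,0,0,-0.6,0,0,0,-0.25,0,0,-0.9,0,0,0,-0.25,0,0,-1,0,0,0,-0.25,0,0,-1,0,0,0,-0.5,0,0,-1,0,0,0,-1,0,0,-0.9,0,0,-0.3,-1,0,0,-0.5,0,0,-0.4,-1],
)

```text
time: 20.37
tool_pos: [511.9, 79.5, 185.7]
tcp_rot: [-3.14, -0.005, 3.136]
contact_force: [0.5, -0.2, 0.2]
grip_width: 79.5
```

```bash
python3 -c "
from h import *
plan([458,321,180],189.7,16,-1)
save('top','t2');save('wrist','w7')
import cv2
b=cv2.imread('pics/t2.png')
cv2.imwrite('pics/t2a.png',cv2.resize(b[120:290,120:320],None,fx=3.5,fy=3.5,interpolation=cv2.INTER_CUBIC))"
```

```text
t 20.37 now [511.9  79.5 185.7] [-179.9   -0.3  179.7] w 79.5 F [ 0.5 -0.2  0.2] dp [-53.9 241.5  -5.7] max 0.77
[0.17, 0.75, 0.02, 0, 0, -0.16, -1, 0.17, 0.76, 0.01, 0, 0, -0.16, -1, 0.15, 0.76, 0.02, 0, 0, -0.16, -1, 0.15, 0.76, 0.02, 0, 0, -0.16, -1, 0.14, 0.76, 0.02, 0, 0, -0.16, -1, 0.13, 0.76, 0.01, 0, 0, -0.16, -1, 0.12, 0.76, 0.02, 0, 0, -0.16, -1, 0.11, 0.77, 0.02, 0, 0, -0.16, -1]
[0.11, 0.76, 0.01, 0, 0, -0.16, -1, 0.09, 0.77, 0.02, 0, 0, -0.16, -1, 0.09, 0.77, 0.02, 0, 0, -0.16, -1, 0.08, 0.77, 0.02, 0, 0, -0.16, -1, 0.07, 0.77, 0.01, 0, 0, -0.16, -1, 0.06, 0.77, 0.02, 0, 0, -0.16, -1, 0.05, 0.77, 0.02, 0, 0, -0.16, -1, 0.05, 0.77, 0.01, 0, 0, -0.16, -1]
```

View pics/w7.png

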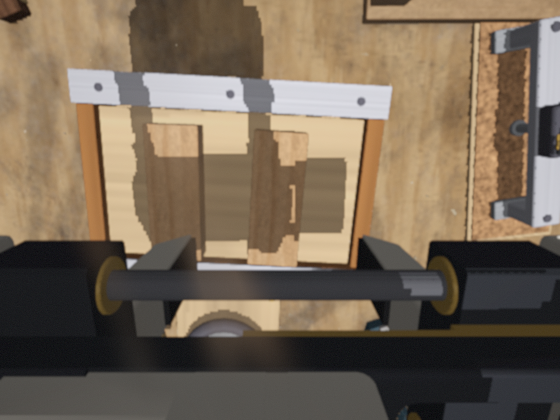

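View pics/t2a.png

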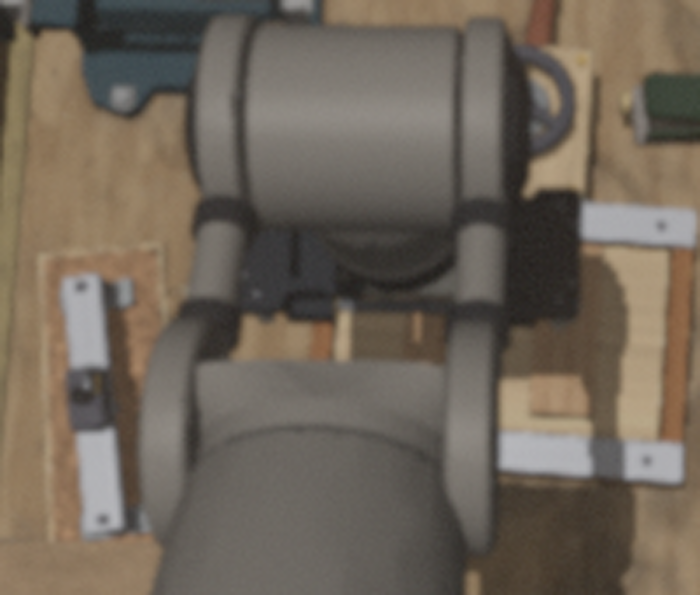

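Both blanks are flat in the well: near ends at rows 124 and 131, inside the rail edge at rows 104–112. Now the gauge.

step_arm(
  moves=[0.17,0.75,0,0,0,-0.2,-1,0.17,0.76,0,0,0,-0.2,-1,0.15,0.76,0,0,0,-0.2,-1,0.15,0.76,0,0,0,-0.2,-1,0.14,0.76,0,0,0,-0.2,-1,0.13,0.76,0,0,0,-0.2,-1,0.1,0.76,0,0,0,-0.2,-1,0.1,0.76,0,0,0,-0.2,-1],
)

```text
time: 21.13
tool_pos: [481.5, 201.3, 177.9]
tcp_rot: [-3.138, -0.014, -3.044]
contact_force: [0.1, 0.3, -1.0]
grip_width: 91.9
```

step_arm(
  moves=[0.1,0.76,0,0,0,-0.1,-1,0.1,0.76,0,0,0,-0.1,-1,0.1,0.76,0,0,0,-0.1,-1,0.1,0.76,0,0,0,-0.1,-1,0.05,0.7,0,0,0,-0.1,-1,0.05,0.5,0,0,0,-0.1,-1,0.05,0.3,0,0,0,-0.1,-1,0,0.1,0,0,0,0,-1],
)

```text
time: 21.8
tool_pos: [453.6, 297.4, 168.5]
tcp_rot: [-3.136, -0.029, -2.997]
contact_force: [-0.1, 0.9, 0.2]
grip_width: 91.7
```

```bash
python3 -c "
from h import *
plan([458,321,120],189.7,8,-1)
save('wrist','w8')"
```

```text
t 21.8 now [453.6 297.4 168.5] [-179.7   -1.7 -171.7] w 91.7 F [-0.1  0.9  0.2] dp [  4.4  23.6 -48.5] max 0.31
[-0.06, 0.14, 0.3, -0.01, -0.05, -0.04, -1, -0.05, 0.15, 0.3, -0.01, -0.05, -0.04, -1, -0.06, 0.14, 0.3, -0.01, -0.05, -0.04, -1, -0.06, 0.14, 0.31, -0.01, -0.05, -0.04, -1, -0.05, 0.15, 0.3, -0.01, -0.05, -0.04, -1, -0.05, 0.14, 0.3, -0.01, -0.05, -0.04, -1, -0.06, 0.14, 0.3, -0.01, -0.05, -0.04, -1, -0.05, 0.14, 0.31, -0.01, -0.05, -0.04, -1]
```

View pics/w8.png

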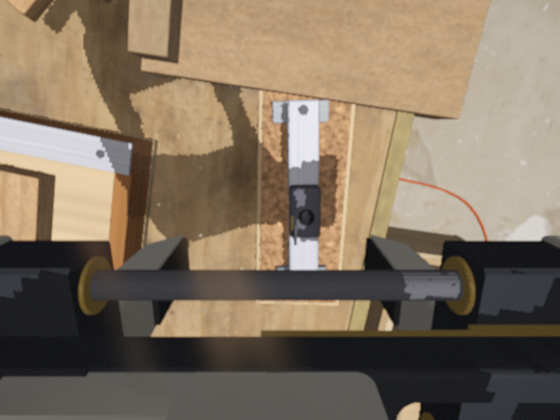

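```bash
python3 -c "
from h import *
c=cam('wrist')
q=[pix2w(c,*p,68) for p in((291,185),(320,185),(320,236),(291,238))]
print(np.round(q,1),sum(q)/4); h=pix2w(c,304,110,50);print('hole',h)
d=sum(q)/4-h;print(np.linalg.norm(d[:2]),np.degrees(np.arctan2(d[1],d[0])))
q=[pix2w(c,*p,50) for p in((288,102),(320,102),(318,270),(289,270))];print(np.round(q,1))
print('rest near corners',pix2w(c,261,95,6),pix2w(c,352,106,6),pix2w(c,258,290,6),pix2w(c,342,290,6))
print('w far corner',pix2w(c,338,303,6))
"
```

```text
[[433.5 306.7  68. ]
 [430.2 329.9  68. ]
 [472.9 337.4  68. ]
 [478.1 313.7  68. ]] [453.678534   321.91335675  68.        ]
hole [373.69732785 308.89883171  50.        ]
81.03314876958362 9.24215485283105
[[369.4 295.   50. ]
 [365.7 320.7  50. ]
 [511.5 344.7  50. ]
 [515.4 318.3  50. ]]
rest near corners [363.95946889 269.94454212   6.        ] [361.50075466 356.21819018   6.        ] [563.70602085 293.29682814   6.        ] [550.51466872 383.13766282   6.        ]
w far corner [566.50270839 381.78812104   6.        ]
```

step_arm(
  moves=[-0.05,0.15,0.3,0,-0.08,-0.05,-1,-0.05,0.18,0.5,0,-0.08,-0.05,-1,-0.05,0.18,0.6,0,-0.08,-0.05,-1,-0.05,0.15,0.7,0,-0.08,-0.05,-1,0,0.15,0.7,0,-0.05,-0.05,-1,0,0.1,0.5,0,0,0,-1,0,0.1,0.3,0,0,0,-1,0,0,0.1,0,0,0,-1],
)

```text
time: 22.52
tool_pos: [456.1, 314.4, 89.3]
tcp_rot: [-3.135, 0.001, -2.985]
contact_force: [0.4, -0.3, -0.1]
grip_width: 91.8
```

```bash
python3 -c "
from h import *
plan([456,321.5,43],189.5,8,-1)
save('wrist','w9')"
```

```text
t 22.52 now [456.1 314.4  89.3] [-1.796e+02  1.000e-01 -1.710e+02] w 91.8 F [ 0.4 -0.3 -0.1] dp [ -0.1   7.1 -46.3] max 0.29
[-0.01, 0.05, 0.29, -0.01, 0, -0.02, -1, 0, 0.04, 0.29, -0.01, 0, -0.02, -1, -0.01, 0.05, 0.29, -0.01, 0, -0.02, -1, 0, 0.04, 0.29, -0.01, 0, -0.02, -1, -0.01, 0.05, 0.29, -0.01, 0, -0.02, -1, -0.01, 0.04, 0.29, -0.01, 0, -0.02, -1, 0, 0.05, 0.29, -0.01, 0, -0.02, -1, -0.01, 0.04, 0.29, -0.01, 0, -0.02, -1]
```

View pics/w9.png

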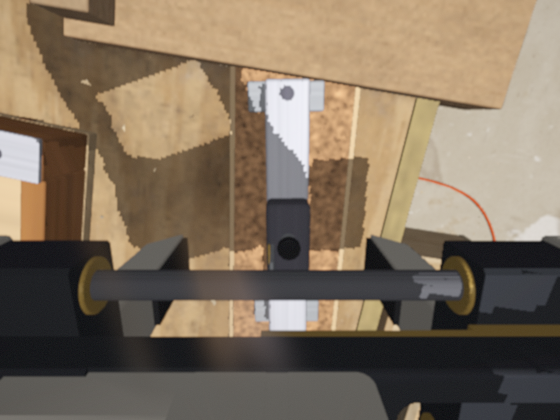

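step_arm(
  moves=[0,0.08,0.3,0,0,-0.05,-1,0,0.08,0.4,0,0,0,-1,0,0.08,0.5,0,0,0,-1,0,0.05,0.4,0,0,0,-1,0,0.05,0.3,0,0,0,-1,0,0,0.15,0,0,0,-1,0,0,0,0,0,0,-1],
)

```text
time: 23.15
tool_pos: [456.3, 321.0, 45.3]
tcp_rot: [-3.136, 0.004, -2.982]
contact_force: [0.0, 0.3, 1.0]
grip_width: 91.8
```

```bash
python3 -c "
from h import *
plan([456,321.5,43],189.5,4,-1)
save('wrist','w10')"
```

```text
t 23.15 now [456.3 321.   45.3] [-179.7    0.2 -170.9] w 91.8 F [0.  0.3 1. ] dp [-0.3  0.5 -2.3] max 0.03
[0, 0.01, 0.03, -0.02, 0.01, -0.02, -1, 0.01, 0, 0.03, -0.02, 0.01, -0.02, -1, 0, 0.01, 0.02, -0.02, 0.01, -0.02, -1, 0, 0.01, 0.03, -0.02, 0.01, -0.02, -1]
```

View pics/w10.png

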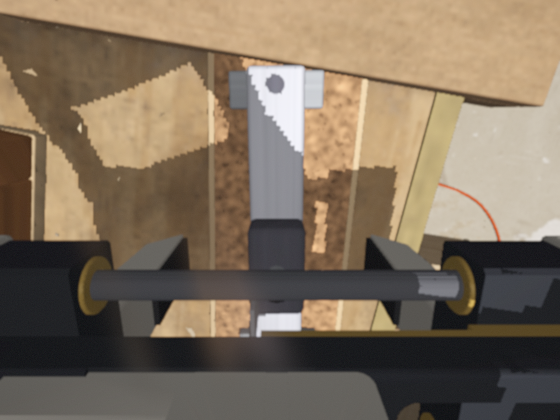

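The block is centred between the fingers at column 276, rows 220–310. A quick check of its position along x, then close.

```bash
python3 -c "
from h import *
c=cam('wrist')
for p in((276,220),(276,312)): print(pix2w(c,*p,68))
print(w2pix(c,[456.3,321,68]))"
```

```text
[429.72329685 317.57837848  68.        ]
[474.82521854 324.7697937   68.        ]
[274.23199775 275.7866145 ]
```

step_arm(
  moves=[0,0,0.05,-0.05,0,0,1,0,0,0.05,-0.05,0,0,1,0,0,0,0,0,0,1,0,0,0,0,0,0,1,0,0,0,0,0,0,1,0,0,0,0,0,0,1,0,0,0,0,0,0,1,0,0,0,0,0,0,1],
)

```text
time: 23.87
tool_pos: [457.6, 321.4, 45.1]
tcp_rot: [3.139, 0.007, -2.982]
contact_force: [0.4, -0.1, 0.2]
grip_width: 43.0
```

step_arm(
  moves=[0,0,0,0,0,0,1,0,0,0,0,0,0,1,0,0,0,0,0,0,1,0,0,0,0,0,0,1],
)

```text
time: 24.2
tool_pos: [457.6, 321.4, 45.2]
tcp_rot: [3.139, 0.008, -2.982]
contact_force: [0.6, 0.3, -0.3]
grip_width: 25.9
```

step_arm(
  moves=[0,0,-0.2,0,0,0,1,0,0,-0.5,0,0,0,1,0,0,-0.7,0,0,0,1,0,0,-0.8,0,0,0,1,0,0,-0.8,0,0,0,1,0,0,-0.8,0,0,0,1,0,0,-0.7,0,0,0,1,0,0,-0.4,0,0,0,1],
)

```text
time: 24.87
tool_pos: [452.9, 319.0, 145.6]
tcp_rot: [-3.141, -0.006, -2.982]
contact_force: [-0.7, -0.1, -3.9]
grip_width: 25.8
```

```bash
python3 -c "
from h import *
plan([514,80,150],177,24,1)
save('wrist','w11')"
```

```text
t 24.87 now [452.9 319.  145.6] [-179.9   -0.3 -170.9] w 25.8 F [-0.7 -0.1 -3.9] dp [  61.1 -239.     4.4] max 0.51
[-0.05, -0.51, -0.01, 0, 0, 0.13, 1, -0.05, -0.51, -0.01, 0, 0, 0.13, 1, -0.05, -0.51, -0.01, 0, 0, 0.13, 1, -0.06, -0.51, -0.01, 0, 0, 0.13, 1, -0.07, -0.51, 0, 0, 0, 0.13, 1, -0.07, -0.51, -0.01, 0, 0, 0.13, 1, -0.07, -0.51, -0.01, 0, 0, 0.13, 1, -0.08, -0.51, -0.01, 0, 0, 0.13, 1]
[-0.09, -0.51, -0.01, 0, 0, 0.13, 1, -0.09, -0.5, -0.01, 0, 0, 0.13, 1, -0.09, -0.51, -0.01, 0, 0, 0.13, 1, -0.1, -0.5, -0.01, 0, 0, 0.13, 1, -0.1, -0.51, -0.01, 0, 0, 0.13, 1, -0.1, -0.5, 0, 0, 0, 0.13, 1, -0.12, -0.5, -0.01, 0, 0, 0.13, 1, -0.11, -0.5, -0.01, 0, 0, 0.13, 1]
[-0.12, -0.5, -0.01, 0, 0, 0.13, 1, -0.13, -0.5, -0.01, 0, 0, 0.13, 1, -0.13, -0.5, -0.01, 0, 0, 0.13, 1, -0.13, -0.49, -0.01, 0, 0, 0.13, 1, -0.14, -0.5, -0.01, 0, 0, 0.13, 1, -0.14, -0.49, -0.01, 0, 0, 0.13, 1, -0.15, -0.49, -0.01, 0, 0, 0.13, 1, -0.15, -0.5, 0, 0, 0, 0.13, 1]
```

View pics/w11.png

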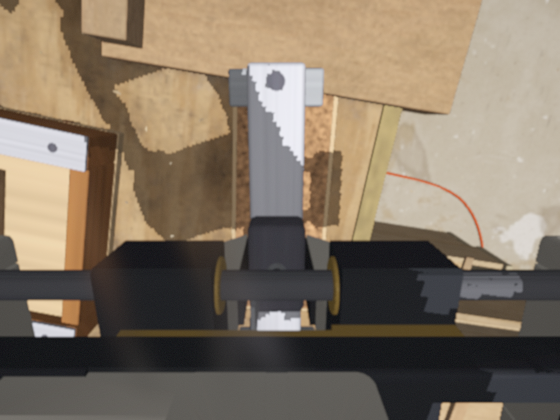

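step_arm(
  moves=[-0.1,-0.5,0,0,0,0.15,1,-0.1,-0.7,0,0,0,0.15,1,-0.1,-0.7,0,0,0,0.15,1,-0.1,-0.7,0,0,0,0.2,1,-0.1,-0.7,0,0,0,0.2,1,-0.15,-0.7,0,0,0,0.2,1,-0.15,-0.7,0,0,0,0.2,1,-0.15,-0.7,0,0,0,0.2,1],
)

```text
time: 25.58
tool_pos: [482.2, 203.0, 140.7]
tcp_rot: [-3.137, -0.016, -3.09]
contact_force: [1.2, 0.6, -4.5]
grip_width: 25.9
```

```bash
python3 -c "
from h import *
plan([514,80,145],177,12,1)"
```

```text
t 25.58 now [482.2 203.  140.7] [-179.7   -0.9 -177. ] w 25.9 F [ 1.2  0.6 -4.5] dp [  31.8 -123.     4.3] max 0.52
[-0.11, -0.52, -0.02, -0.01, -0.02, 0.12, 1, -0.11, -0.52, -0.01, -0.01, -0.02, 0.12, 1, -0.11, -0.51, -0.02, -0.01, -0.02, 0.12, 1, -0.12, -0.52, -0.02, -0.01, -0.02, 0.12, 1, -0.12, -0.51, -0.02, -0.01, -0.02, 0.12, 1, -0.13, -0.52, -0.01, -0.01, -0.02, 0.12, 1, -0.13, -0.51, -0.02, -0.01, -0.02, 0.12, 1, -0.14, -0.51, -0.02, -0.01, -0.02, 0.12, 1]
[-0.14, -0.51, -0.02, -0.01, -0.02, 0.12, 1, -0.14, -0.51, -0.02, -0.01, -0.02, 0.12, 1, -0.15, -0.51, -0.01, -0.01, -0.02, 0.12, 1, -0.15, -0.51, -0.02, -0.01, -0.02, 0.12, 1]
```

step_arm(
  moves=[-0.1,-0.7,-0.05,0,-0.05,0.2,1,-0.15,-0.7,-0.05,0,-0.05,0.2,1,-0.2,-0.7,-0.05,0,-0.05,0.2,1,-0.2,-0.7,-0.05,0,-0.05,0.2,1,-0.2,-0.7,0,0,-0.05,0.2,1,-0.2,-0.7,0,0,0,0.2,1,-0.2,-0.6,0,0,0,0.1,1,-0.2,-0.4,0,0,0,0,1],
)

```text
time: 26.25
tool_pos: [506.3, 80.5, 136.3]
tcp_rot: [-3.13, -0.016, 3.085]
contact_force: [0.3, -0.6, -4.3]
grip_width: 25.8
```

```bash
python3 -c "
from h import *
plan([514,80,112],177,8,1)
save('wrist','w12')"
```

```text
t 26.25 now [506.3  80.5 136.3] [-179.3   -0.9  176.7] w 25.8 F [ 0.3 -0.6 -4.3] dp [  7.7  -0.5 -24.3] max 0.16
[-0.05, 0, 0.15, -0.02, -0.03, -0.01, 1, -0.05, 0, 0.15, -0.02, -0.03, -0.01, 1, -0.05, 0, 0.15, -0.02, -0.03, -0.01, 1, -0.05, 0.01, 0.15, -0.02, -0.03, -0.01, 1, -0.05, 0, 0.15, -0.02, -0.03, -0.01, 1, -0.05, 0, 0.16, -0.02, -0.03, -0.01, 1, -0.05, 0, 0.15, -0.02, -0.03, -0.01, 1, -0.05, 0, 0.15, -0.02, -0.03, -0.01, 1]
```

View pics/w12.png

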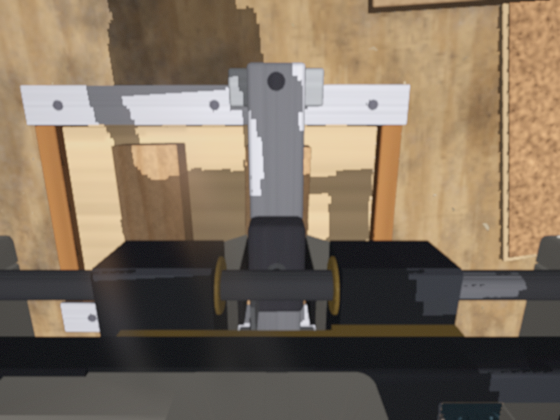

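```bash
python3 -c "
from h import *
c=cam('wrist');print(pix2w(c,276,81,97.1+44))
o=get_obs();print(o['tool_pos'])
for p in((24,86),(408,86),(408,126),(30,126)):print(pix2w(c,*p,62))"
```

```text
[421.92237562  84.78544507 141.1       ]
[507.092789    79.21717095 136.20509514]
[406.53152526 -86.74072455  62.        ]
[421.93052125 172.36371241  62.        ]
[448.13207239 173.43100302  62.        ]
[432.89536104 -89.12745501  62.        ]
```

step_arm(
  moves=[-0.1,0.02,0.15,-0.05,-0.05,0,1,-0.1,0,0.2,-0.05,-0.05,0,1,-0.1,0,0.25,-0.05,-0.05,0,1,-0.1,0,0.3,0,-0.05,0,1,-0.05,0,0.25,0,0,0,1,0,0,0.15,0,0,0,1,0,0,0.05,0,0,0,1,0,0,0,0,0,0,1],
)

```text
time: 26.97
tool_pos: [515.4, 78.6, 103.9]
tcp_rot: [-3.14, -0.005, 3.084]
contact_force: [0.8, -0.5, -3.1]
grip_width: 25.8
```

```bash
python3 -c "
from h import *
plan([515,80,102],177,8,1)"
```

```text
t 26.97 now [515.4  78.6 103.9] [-179.9   -0.3  176.7] w 25.8 F [ 0.8 -0.5 -3.1] dp [-0.4  1.4 -1.9] max 0.02
[0, 0.01, 0.01, 0, -0.01, -0.01, 1, 0.01, 0.01, 0.01, 0, -0.01, -0.01, 1, 0, 0.01, 0.02, 0, -0.01, -0.01, 1, 0, 0, 0.01, 0, -0.01, -0.01, 1, 0, 0.01, 0.01, 0, -0.01, -0.01, 1, 0.01, 0.01, 0.01, 0, -0.01, -0.01, 1, 0, 0.01, 0.01, 0, -0.01, -0.01, 1, 0, 0.01, 0.01, 0, -0.01, -0.01, 1]
```

step_arm(
  moves=[0,0,0.05,0,-0.05,0,1,0,0,0.05,0,0,0,1],
)

```text
time: 27.13
tool_pos: [515.4, 78.9, 102.1]
tcp_rot: [-3.14, -0.001, 3.085]
contact_force: [-0.8, -1.2, -3.5]
grip_width: 25.7
```

step_arm(
  moves=[0,0,0.05,0,0,0,1,0,0,0.03,0,0,0,1],
)

```text
time: 27.3
tool_pos: [515.2, 79.0, 101.3]
tcp_rot: [-3.14, -0.0, 3.086]
contact_force: [-3.2, -2.3, 6.5]
grip_width: 26.3
```

step_arm(
  moves=[0,0,0,0,0,0,1,0,0,0,0,0,0,0,0,0,0,0,0,0,0,0,0,0,0,0,0,0,0,0,0,0,0,0,0,0,0,0,0,0,0,0],
)

```text
time: 27.8
tool_pos: [517.1, 79.4, 102.9]
tcp_rot: [-3.141, 0.005, 3.085]
contact_force: [-0.5, -0.3, -0.1]
grip_width: 45.6
```

step_arm(
  moves=[0,0,-0.2,0,0,0,0,0,0,-0.5,0,0,0,0,0,0,-0.7,0,0,0,0,0,0,-0.9,0,0,0,0,0,0,-0.9,0,0,0,0,0,0,-0.8,0,0,0,0,0,0,-0.5,0,0,0,-0.5,0,0,-0.2,0,0,0,-0.5],
)

```text
time: 28.47
tool_pos: [516.2, 79.6, 205.0]
tcp_rot: [-3.141, 0.005, 3.085]
contact_force: [0.1, -0.4, 0.1]
grip_width: 54.8
```

```bash
python3 -c "
from h import *
plan([655,57,190],177,12,-0.5)
save('wrist','w13');save('side','s2')
import cv2
b=cv2.imread('pics/s2.png')
cv2.imwrite('pics/s2a.png',cv2.resize(b[110:280,160:400],None,fx=3.3,fy=3.3,interpolation=cv2.INTER_CUBIC))"
```

```text
t 28.47 now [516.2  79.6 205. ] [-180.     0.3  176.8] w 54.8 F [ 0.1 -0.4  0.1] dp [138.8 -22.6 -15. ] max 0.59
[-0.58, -0.06, 0.07, 0, 0.01, 0, -0.5, -0.58, -0.06, 0.06, 0, 0.01, 0, -0.5, -0.59, -0.06, 0.06, 0, 0.01, 0, -0.5, -0.58, -0.07, 0.07, 0, 0.01, 0, -0.5, -0.58, -0.06, 0.06, 0, 0.01, 0, -0.5, -0.59, -0.06, 0.07, 0, 0.01, 0, -0.5, -0.58, -0.06, 0.06, 0, 0.01, 0, -0.5, -0.58, -0.06, 0.06, 0, 0.01, 0, -0.5]
[-0.58, -0.06, 0.06, 0, 0.01, 0, -0.5, -0.59, -0.06, 0.06, 0, 0.01, 0, -0.5, -0.58, -0.07, 0.07, 0, 0.01, 0, -0.5, -0.58, -0.06, 0.06, 0, 0.01, 0, -0.5]
```

View pics/w13.png

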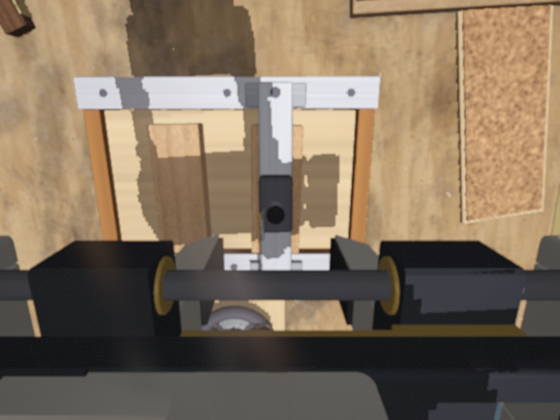

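View pics/s2a.png

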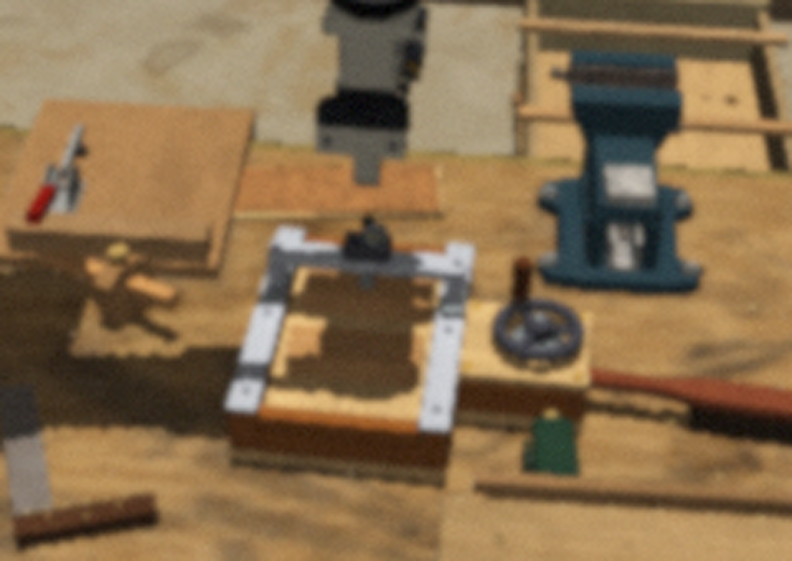

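The gauge stands across the rails, its near screw at (275,92) over the rail and blank 2 under the foot. Now to the handwheel.

step_arm(
  moves=[-0.6,-0.08,0,0,0,0,-0.5,-0.7,-0.1,0,0,0,0,-0.5,-0.7,-0.1,0,0,0,0,-0.5,-0.7,-0.1,0,0,0,0,-0.5,-0.7,-0.1,0,0,0,0,-0.5,-0.4,-0.05,0,0,0,0,-0.5,-0.2,0,0,0,0,0,-0.5,0,0,0,0,0,0,-0.5],
)

```text
time: 29.23
tool_pos: [594.6, 64.2, 198.2]
tcp_rot: [-3.141, -0.007, 3.086]
contact_force: [-0.6, 0.6, -0.2]
grip_width: 68.9
```

```bash
python3 -c "
from h import *
plan([655,57,190],177,12,-0.5)
c=cam('wrist');print(w2pix(c,[509.5+163.8,36.5-8.6,78]))
save('wrist','w14')"
```

```text
t 29.23 now [594.6  64.2 198.2] [-180.    -0.4  176.8] w 68.9 F [-0.6  0.6 -0.2] dp [60.4 -7.2 -8.2] max 0.26
[-0.25, -0.02, 0.03, 0, -0.01, 0, -0.5, -0.26, -0.01, 0.04, 0, -0.01, 0, -0.5, -0.25, -0.02, 0.03, 0, -0.01, 0, -0.5, -0.25, -0.01, 0.03, 0, -0.01, 0, -0.5, -0.26, -0.02, 0.03, 0, -0.01, 0, -0.5, -0.25, -0.01, 0.04, 0, -0.01, 0, -0.5, -0.25, -0.02, 0.03, 0, -0.01, 0, -0.5, -0.26, -0.02, 0.03, 0, -0.01, 0, -0.5]
[-0.25, -0.01, 0.04, 0, -0.01, 0, -0.5, -0.25, -0.02, 0.03, 0, -0.01, 0, -0.5, -0.26, -0.01, 0.04, 0, -0.01, 0, -0.5, -0.25, -0.02, 0.03, 0, -0.01, 0, -0.5]
[241.73429849 282.23239452]
```

View pics/w14.png

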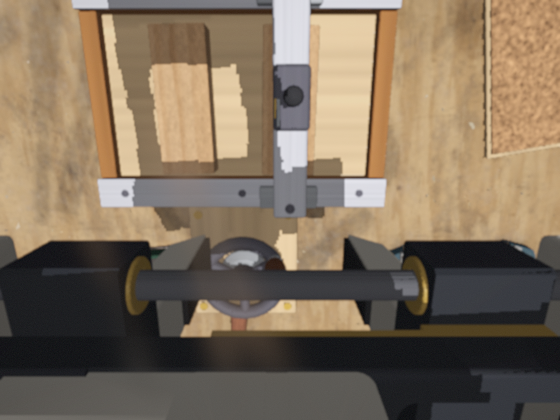

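step_arm(
  moves=[-0.4,0,0,0,0,0,-0.5,-0.6,0,0,0,-0.05,0,-0.5,-0.6,0,0,0,-0.05,0,-0.5,-0.6,0,0,0,0,0,-0.5,-0.5,0,0,0,0,0,-0.5,-0.3,0,0,0,0,0,-0.5,-0.1,0,0,0,0,0,-0.5,0,0,0,0,0,0,-0.5],
)

```text
time: 29.95
tool_pos: [656.7, 62.2, 198.1]
tcp_rot: [-3.141, -0.003, 3.088]
contact_force: [-0.2, 0.0, -0.2]
grip_width: 68.9
```

```bash
python3 -c "
from h import *
plan([655,57,190],177,12,-0.5)
c=cam('wrist');print(w2pix(c,[509.5+163.8,36.5-8.6,78]))
save('wrist','w15')"
```

```text
t 29.95 now [656.7  62.2 198.1] [-180.    -0.2  176.9] w 68.9 F [-0.2  0.  -0.2] dp [-1.7 -5.2 -8.1] max 0.04
[0.01, -0.02, 0.03, 0, 0, 0, -0.5, 0, -0.02, 0.04, 0, 0, 0, -0.5, 0.01, -0.03, 0.03, 0, 0, 0, -0.5, 0, -0.02, 0.04, 0, 0, 0, -0.5, 0.01, -0.02, 0.03, 0, 0, 0, -0.5, 0, -0.02, 0.03, 0, 0, 0, -0.5, 0.01, -0.02, 0.04, 0, 0, 0, -0.5, 0.01, -0.03, 0.03, 0, 0, 0, -0.5]
[0, -0.02, 0.03, 0, 0, 0, -0.5, 0.01, -0.02, 0.04, 0, 0, 0, -0.5, 0, -0.02, 0.03, 0, 0, 0, -0.5, 0.01, -0.03, 0.04, 0, 0, 0, -0.5]
[237.96342986 218.59625422]
```

View pics/w15.png

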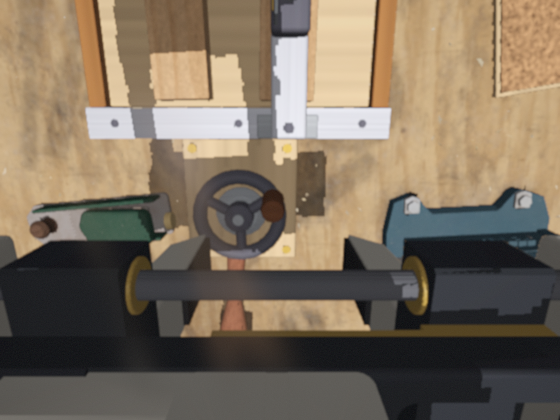

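```bash
python3 -c "
from h import *
c=cam('wrist')
a=pix2w(c,239.5,213.5,77);print('axis',a)
for z in(105,120,127):print(z,pix2w(c,272.5,206,z))
for p in((88,106),(389,107),(389,138),(91,137)):print(pix2w(c,*p,62))
t=cam('top')
print(pix2w(t,120+592.5/4-.5,120+117.5/4-.5,78))"
```

```text
axis [668.66172672  29.56251487  77.        ]
105 [655.54343012  60.03136642 105.        ]
120 [651.35250324  60.4340441  120.        ]
127 [649.39673735  60.62196036 127.        ]
[569.52482973 -94.51766361  62.        ]
[584.65947279 164.26089566  62.        ]
[611.01919113 165.16011136  62.        ]
[595.63964295 -97.23245087  62.        ]
[670.22540869  27.3708186   78.        ]
```

step_arm(
  moves=[0.1,-0.08,0.3,0,0,0,0,0.1,-0.08,0.6,0,0,0,0,0.05,0,0.8,0,0,0,0,0,0,0.8,0,0,0,0,0,0,0.6,0,0,0,0,0,0,0.4,0,0,0,0,0,0,0.15,0,0,0,0,0,0,0,0,0,0,0],
)

```text
time: 30.67
tool_pos: [646.5, 59.3, 122.1]
tcp_rot: [-3.141, -0.004, 3.088]
contact_force: [-0.0, -0.3, -0.6]
grip_width: 45.6
```

```bash
python3 -c "
from h import *
plan([651.5,59.5,96],177,4,0)
c=cam('wrist');o=get_obs();print(w2pix(c,o['tool_pos']),w2pix(c,o['tool_pos']+[0,0,10]))
save('wrist','w16')"
```

```text
t 30.67 now [646.5  59.3 122.1] [-180.    -0.2  177. ] w 45.6 F [-0.  -0.3 -0.6] dp [  5.    0.2 -26.1] max 0.33
[-0.06, 0.01, 0.33, 0, -0.01, 0, 0, -0.07, 0, 0.32, 0, -0.01, 0, 0, -0.06, 0.01, 0.33, 0, -0.01, 0, 0, -0.06, 0.01, 0.33, 0, -0.01, 0, 0]
[274.98075009 255.54033573] [274.91160643 263.97563755]
```

View pics/w16.png

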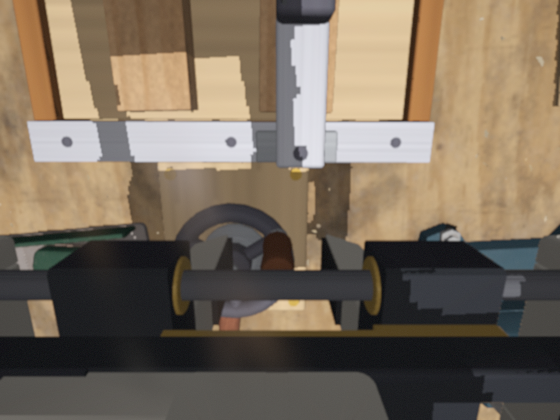

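```bash
python3 -c "
from h import *
import cv2
c=cam('wrist');print(pix2w(c,277,233,127),pix2w(c,277,243,127),pix2w(c,263,243,127),pix2w(c,291,243,127))
b=cv2.imread('pics/w16.png');cv2.imwrite('pics/w16a.png',cv2.resize(b[190:320,170:370],None,fx=4,fy=4,interpolation=cv2.INTER_CUBIC))"
```

```text
[632.5595212   61.08284673 127.        ] [637.88180641  60.79654393 127.        ] [637.4992148   53.78260714 127.        ] [638.26457039  67.81082164 127.        ]
```

View pics/w16a.png

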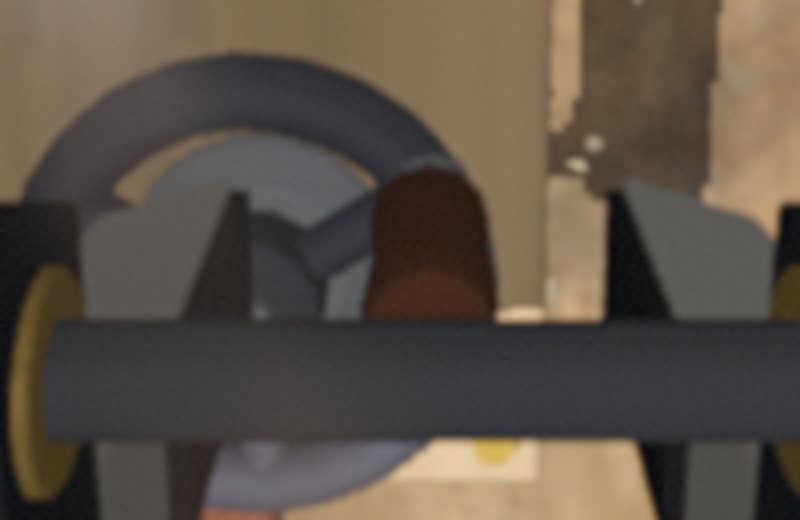

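```bash
python3 -c "
from h import *
c=cam('wrist');print(pix2w(c,277.5,257.5,127),pix2w(c,278,232,82))"
```

```text
[645.77672033  60.62624487 127.        ] [648.60071849  60.97841084  82.        ]
```

step_arm(
  moves=[-0.1,0.02,0.1,0,0,0,0,-0.1,0.02,0.25,0,0,0,0,-0.1,0.02,0.3,0,0,0,0,-0.08,0.02,0.3,0,0,0,0,-0.03,0,0.2,0,0,0,0,0,0,0.1,0,0,0,0,0,0,0,0,0,0,0],
)

```text
time: 31.3
tool_pos: [657.5, 60.6, 97.7]
tcp_rot: [-3.141, 0.002, 3.089]
contact_force: [-0.5, -0.4, 0.6]
grip_width: 45.8
```

```bash
python3 -c "
from h import *
plan([655.5,60.5,96],177,4,0)"
```

```text
t 31.3 now [657.5  60.6  97.7] [-1.80e+02  1.00e-01  1.77e+02] w 45.8 F [-0.5 -0.4  0.6] dp [-2.  -0.1 -1.7] max 0.03
[0.03, 0, 0.02, 0, 0.01, 0, 0, 0.02, 0, 0.02, 0, 0.01, 0, 0, 0.03, -0.01, 0.02, 0, 0.01, 0, 0, 0.02, 0, 0.03, 0, 0.01, 0, 0]
```

Close on the handle, correcting x slightly.

step_arm(
  moves=[0.05,0,0,0,0,0,1,0.05,0,0,0,0,0,1,0,0,0,0,0,0,1,0,0,0,0,0,0,1,0,0,0,0,0,0,1,0,0,0,0,0,0,1,0,0,0,0,0,0,1],
)

```text
time: 31.88
tool_pos: [655.3, 59.9, 97.8]
tcp_rot: [-3.14, 0.002, 3.088]
contact_force: [0.5, 0.3, -1.5]
grip_width: 16.9
```

```bash
python3 -c "
from h import *
plan([655.5,60.5,96],177,4,0)
save('wrist','w17')"
```

```text
t 31.88 now [655.3  59.9  97.8] [-1.799e+02  1.000e-01  1.769e+02] w 16.9 F [ 0.5  0.3 -1.5] dp [ 0.2  0.6 -1.8] max 0.03
[0, 0.01, 0.02, -0.01, 0.01, 0, 0, 0, 0.01, 0.03, -0.01, 0.01, 0, 0, -0.01, 0, 0.02, -0.01, 0.01, 0, 0, 0, 0.01, 0.02, -0.01, 0.01, 0, 0]
```

View pics/w17.png

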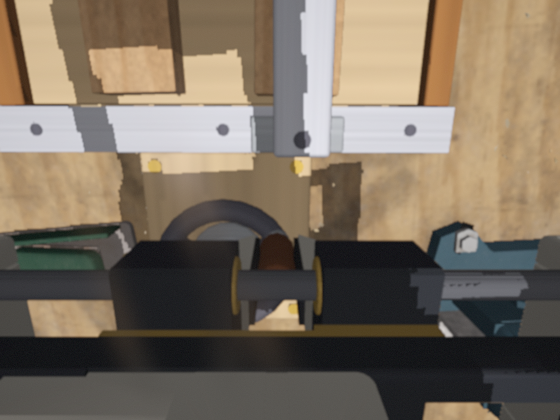

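```bash
cat >> h.py <<'E'
JY=np.radians(-3.0)
def hpos(phi,c,r=36.):
    q=r*np.array([-np.cos(phi),np.sin(phi)]);s,co=np.sin(JY),np.cos(JY)
    return np.array(c)+[co*q[0]-s*q[1],s*q[0]+co*q[1]]
def phi_of(p,c):
    d=np.array(p[:2])-c;s,co=np.sin(-JY),np.cos(-JY);q=[co*d[0]-s*d[1],s*d[0]+co*d[1]]
    return np.arctan2(q[1],-q[0]),np.hypot(*d)
def circ(c,dphis,g=1,z=97.5,yaw=176.9):
    o=get_obs();p=np.array(o['tool_pos']);ph,r=phi_of(p,c)
    R0=R.from_euler('xyz',o['tcp_rot']);R1=R.from_euler('xyz',[np.pi,0,np.radians(yaw)])
    w=np.degrees((R0.inv()*R1).as_rotvec())/4/len(dphis)
    print('t',round(float(o['time']),2),'p',p.round(1),'phi',np.degrees(ph).round(1),'r',r.round(1),'F',np.round(o['contact_force'],1),'w',round(float(o['grip_width']),1),'rot',w.round(3))
    out=[];cur=p.copy();a=ph
    n=len(dphis)
    for i,d in enumerate(dphis):
        a+=np.radians(d);t=np.append(hpos(a,c),p[2]+(z-p[2])*(i+1)/n)
        u=np.round(R1.inv().apply(t-cur)/20,2);cur=cur+R1.apply(u*20)
        out+=list(u)+[0,0,0,g]
    print('end phi',np.degrees(a).round(1));print([float('%g'%(x+0.)) for x in out])
    open('trk.txt','a').write('%f %f %f\n'%(o['time'],p[0],p[1]))
E
python3 -c "
from h import *
circ([671.5,27.7],[-6,-10,-10,-10,-10,-8,-4,0])"
```

```text
t 31.93 p [655.3  59.9  97.8] phi 60.3 r 36.0 F [-0.1 -0.9 -0.8] w 17.2 rot [-0.003  0.004  0.002]
end phi 2.3
[0.16, -0.1, 0.0, 0.0, 0.0, 0.0, 1.0, 0.24, -0.21, 0.0, 0.0, 0.0, 0.0, 1.0, 0.19, -0.24, 0.01, 0.0, 0.0, 0.0, 1.0, 0.16, -0.27, 0.0, 0.0, 0.0, 0.0, 1.0, 0.1, -0.3, 0.0, 0.0, 0.0, 0.0, 1.0, 0.04, -0.25, 0.0, 0.0, 0.0, 0.0, 1.0, 0.01, -0.12, 0.0, 0.0, 0.0, 0.0, 1.0, 0.0, 0.0, 0.01, 0.0, 0.0, 0.0, 1.0]
```

step_arm(
  moves=[0.16,-0.1,0,0,0,0,1,0.24,-0.2,0,0,0,0,1,0.2,-0.24,0,0,0,0,1,0.16,-0.27,0,0,0,0,1],
)

```text
time: 32.27
tool_pos: [640.2, 45.5, 97.8]
tcp_rot: [3.141, 0.007, 3.09]
contact_force: [5.7, 0.6, -4.6]
grip_width: 17.2
```

```bash
python3 -c "
from h import *
circ([671.5,27.7],[-10,-10,-10,-10,-8,-6,-4,0])"
```

```text
t 32.27 p [640.2  45.5  97.8] phi 26.7 r 36.0 F [ 5.7  0.6 -4.6] w 17.2 rot [0.001 0.013 0.004]
end phi -31.3
[0.12, -0.29, 0.0, 0.0, 0.0, 0.0, 1.0, 0.06, -0.31, 0.0, 0.0, 0.0, 0.0, 1.0, 0.01, -0.31, 0.01, 0.0, 0.0, 0.0, 1.0, -0.05, -0.31, 0.0, 0.0, 0.0, 0.0, 1.0, -0.07, -0.24, 0.0, 0.0, 0.0, 0.0, 1.0, -0.08, -0.17, 0.0, 0.0, 0.0, 0.0, 1.0, -0.06, -0.11, 0.0, 0.0, 0.0, 0.0, 1.0, 0.0, 0.0, 0.01, 0.0, 0.0, 0.0, 1.0]
```

```bash
python3 -c "
from h import *
circ([671.5,27.7],[-15]*8)"
```

```text
t 32.27 p [640.2  45.5  97.8] phi 26.7 r 36.0 F [ 5.7  0.6 -4.6] w 17.2 rot [0.001 0.013 0.004]
end phi -93.3
[0.15, -0.44, 0.0, 0.0, 0.0, 0.0, 1.0, 0.04, -0.47, 0.0, 0.0, 0.0, 0.0, 1.0, -0.09, -0.46, 0.01, 0.0, 0.0, 0.0, 1.0, -0.21, -0.43, 0.0, 0.0, 0.0, 0.0, 1.0, -0.3, -0.35, 0.0, 0.0, 0.0, 0.0, 1.0, -0.39, -0.27, 0.0, 0.0, 0.0, 0.0, 1.0, -0.45, -0.15, 0.0, 0.0, 0.0, 0.0, 1.0, -0.47, -0.03, 0.01, 0.0, 0.0, 0.0, 1.0]
```

step_arm(
  moves=[0.15,-0.44,0,0,0,0,1,0.04,-0.47,0,0,0,0,1,-0.09,-0.46,0,0,0,0,1,-0.21,-0.43,0,0,0,0,1],
)

```text
time: 32.6
tool_pos: [640.3, 9.7, 97.9]
tcp_rot: [3.136, 0.012, 3.09]
contact_force: [6.9, 8.4, -5.2]
grip_width: 17.2
```

```bash
python3 -c "
from h import *
circ([671.5,27.7],[-15]*8)"
```

```text
t 32.6 p [640.3   9.7  97.9] phi -33.0 r 36.0 F [ 6.9  8.4 -5.2] w 17.2 rot [0.01  0.022 0.005]
end phi -153.0
[-0.31, -0.36, 0.0, 0.0, 0.0, 0.0, 1.0, -0.39, -0.26, 0.0, 0.0, 0.0, 0.0, 1.0, -0.44, -0.16, 0.01, 0.0, 0.0, 0.0, 1.0, -0.47, -0.03, 0.0, 0.0, 0.0, 0.0, 1.0, -0.46, 0.08, 0.0, 0.0, 0.0, 0.0, 1.0, -0.42, 0.21, 0.0, 0.0, 0.0, 0.0, 1.0, -0.36, 0.3, 0.01, 0.0, 0.0, 0.0, 1.0, -0.27, 0.39, 0.0, 0.0, 0.0, 0.0, 1.0]
```

step_arm(
  moves=[-0.31,-0.36,0,0,0.03,0,1,-0.39,-0.26,0,0,0.03,0,1,-0.44,-0.16,0,0,0.03,0,1,-0.47,-0.03,0,0,0.03,0,1,-0.46,0.08,0,0,0.03,0,1,-0.42,0.21,0,0,0.03,0,1,-0.36,0.3,0,0,0,0,1,-0.27,0.39,0,0,0,0,1],
)

```text
time: 33.27
tool_pos: [694.6, 0.5, 97.9]
tcp_rot: [3.139, -0.02, 3.085]
contact_force: [2.1, -8.0, -1.1]
grip_width: 17.3
```

```bash
python3 -c "
from h import *
circ([671.5,27.7],[-15]*8)"
```

```text
t 33.27 p [6.946e+02 5.000e-01 9.790e+01] phi -133.3 r 35.7 F [ 2.1 -8.  -1.1] w 17.3 rot [ 0.004 -0.035 -0.004]
end phi -253.3
[-0.31, 0.35, 0.0, 0.0, 0.0, 0.0, 1.0, -0.19, 0.43, 0.0, 0.0, 0.0, 0.0, 1.0, -0.07, 0.47, 0.01, 0.0, 0.0, 0.0, 1.0, 0.05, 0.47, 0.0, 0.0, 0.0, 0.0, 1.0, 0.16, 0.43, 0.0, 0.0, 0.0, 0.0, 1.0, 0.28, 0.38, 0.0, 0.0, 0.0, 0.0, 1.0, 0.36, 0.3, 0.01, 0.0, 0.0, 0.0, 1.0, 0.43, 0.19, 0.0, 0.0, 0.0, 0.0, 1.0]
```

step_arm(
  moves=[-0.31,0.35,0,0,-0.05,0,1,-0.19,0.43,0,0,-0.05,0,1,-0.07,0.47,0,0,-0.05,0,1,0.05,0.47,0,0,-0.05,0,1,0.16,0.43,0,0,0,0,1,0.28,0.38,0,0,0,0,1,0.36,0.3,0,0,0,0,1],
)

```text
time: 33.85
tool_pos: [698.5, 51.6, 97.9]
tcp_rot: [-3.138, 0.011, 3.079]
contact_force: [6.7, 0.3, -4.4]
grip_width: 17.2
```

```bash
python3 -c "
from h import *
circ([671.5,27.7],[-15]*8)"
```

```text
t 33.85 p [698.5  51.6  97.9] phi 135.4 r 36.1 F [ 6.7  0.3 -4.4] w 17.2 rot [-0.006  0.02  -0.016]
end phi 15.4
[0.37, 0.29, 0.0, 0.0, 0.0, 0.0, 1.0, 0.44, 0.18, 0.0, 0.0, 0.0, 0.0, 1.0, 0.46, 0.06, 0.01, 0.0, 0.0, 0.0, 1.0, 0.47, -0.06, 0.0, 0.0, 0.0, 0.0, 1.0, 0.43, -0.17, 0.0, 0.0, 0.0, 0.0, 1.0, 0.38, -0.29, 0.0, 0.0, 0.0, 0.0, 1.0, 0.29, -0.37, 0.01, 0.0, 0.0, 0.0, 1.0, 0.18, -0.43, 0.0, 0.0, 0.0, 0.0, 1.0]
```

step_arm(
  moves=[0.37,0.29,0,0,0.03,0,1,0.44,0.18,0,0,0.03,0,1,0.46,0.06,0,0,0.03,0,1,0.47,-0.06,0,0,0,0,1,0.43,-0.17,0,0,0,0,1,0.38,-0.29,0,0,0,0,1,0.29,-0.37,0,0,0,0,1],
)

```text
time: 34.43
tool_pos: [642.2, 48.7, 97.8]
tcp_rot: [-3.135, 0.018, 3.082]
contact_force: [9.0, -1.6, -5.8]
grip_width: 17.0
```

```bash
python3 -c "
from h import *
circ([671.5,27.7],[-15]*8)"
```

```text
t 34.43 p [642.2  48.7  97.8] phi 32.7 r 36.1 F [ 9.  -1.6 -5.8] w 17.0 rot [-0.012  0.032 -0.01 ]
end phi -87.3
[0.2, -0.43, 0.0, 0.0, 0.0, 0.0, 1.0, 0.08, -0.46, 0.0, 0.0, 0.0, 0.0, 1.0, -0.04, -0.47, 0.01, 0.0, 0.0, 0.0, 1.0, -0.16, -0.44, 0.0, 0.0, 0.0, 0.0, 1.0, -0.27, -0.38, 0.0, 0.0, 0.0, 0.0, 1.0, -0.36, -0.31, 0.0, 0.0, 0.0, 0.0, 1.0, -0.42, -0.2, 0.01, 0.0, 0.0, 0.0, 1.0, -0.47, -0.08, 0.0, 0.0, 0.0, 0.0, 1.0]
```

Total φ is now −327°.

step_arm(
  moves=[0.2,-0.43,0,0,0.04,0,1,0.08,-0.46,0,0,0.04,0,1,-0.04,-0.47,0,0,0.04,0,1,-0.16,-0.44,0,0,0.04,0,1,-0.27,-0.38,0,0,0.04,0,1,-0.36,-0.31,0,0,0,0,1,-0.42,-0.2,0,0,0,0,1],
)

```text
time: 35.02
tool_pos: [654.3, -3.8, 97.8]
tcp_rot: [3.141, -0.003, 3.084]
contact_force: [-2.9, 1.0, 1.1]
grip_width: 17.2
```

```bash
python3 -c "
from h import *
circ([671.5,27.7],[-15]*8)"
```

```text
t 35.02 p [654.3  -3.8  97.8] phi -64.4 r 35.8 F [-2.9  1.   1.1] w 17.2 rot [ 0.    -0.005 -0.007]
end phi -184.4
[-0.44, -0.15, 0.0, 0.0, 0.0, 0.0, 1.0, -0.47, -0.03, 0.0, 0.0, 0.0, 0.0, 1.0, -0.46, 0.1, 0.01, 0.0, 0.0, 0.0, 1.0, -0.42, 0.21, 0.0, 0.0, 0.0, 0.0, 1.0, -0.35, 0.32, 0.0, 0.0, 0.0, 0.0, 1.0, -0.26, 0.39, 0.0, 0.0, 0.0, 0.0, 1.0, -0.14, 0.45, 0.0, 0.0, 0.0, 0.0, 1.0, -0.03, 0.47, 0.01, 0.0, 0.0, 0.0, 1.0]
```

step_arm(
  moves=[-0.44,-0.15,0,0,0,0,1,-0.47,-0.03,0,0,0,0,1,-0.46,0.1,0,0,0,0,1,-0.42,0.21,0,0,0,0,1,-0.35,0.32,0,0,0,0,1,-0.26,0.39,0,0,0,0,1,-0.14,0.45,0,0,0,0,1,-0.03,0.47,0,0,0,0,1],
)

```text
time: 35.68
tool_pos: [707.5, 24.5, 97.8]
tcp_rot: [-3.141, -0.02, 3.08]
contact_force: [-2.3, -2.7, 0.5]
grip_width: 17.2
```

```bash
python3 -c "
from h import *
circ([671.5,27.7],[-15]*8)"
```

```text
t 35.68 p [707.5  24.5  97.8] phi -177.9 r 36.1 F [-2.3 -2.7  0.5] w 17.2 rot [-0.    -0.035 -0.014]
end phi -297.9
[0.05, 0.47, 0.0, 0.0, 0.0, 0.0, 1.0, 0.17, 0.44, 0.0, 0.0, 0.0, 0.0, 1.0, 0.27, 0.38, 0.01, 0.0, 0.0, 0.0, 1.0, 0.36, 0.3, 0.0, 0.0, 0.0, 0.0, 1.0, 0.43, 0.2, 0.0, 0.0, 0.0, 0.0, 1.0, 0.46, 0.07, 0.0, 0.0, 0.0, 0.0, 1.0, 0.47, -0.04, 0.0, 0.0, 0.0, 0.0, 1.0, 0.44, -0.17, 0.01, 0.0, 0.0, 0.0, 1.0]
```

Total φ is −538°.

step_arm(
  moves=[0.05,0.47,0,0,-0.05,0,1,0.17,0.44,0,0,-0.05,0,1,0.27,0.38,0,0,-0.05,0,1,0.36,0.3,0,0,-0.05,0,1,0.43,0.2,0,0,0,0,1,0.46,0.07,0,0,0,0,1,0.47,-0.04,0,0,0,0,1,0.44,-0.17,0,0,0,0,1],
)

```text
time: 36.35
tool_pos: [661.2, 62.3, 97.8]
tcp_rot: [-3.138, 0.013, 3.079]
contact_force: [5.3, -1.1, -2.6]
grip_width: 17.3
```

```bash
python3 -c "
from h import *
circ([671.5,27.7],[-15]*8)"
```

```text
t 36.35 p [661.2  62.3  97.8] phi 70.5 r 36.1 F [ 5.3 -1.1 -2.6] w 17.3 rot [-0.006  0.024 -0.015]
end phi -49.5
[0.42, -0.22, 0.0, 0.0, 0.0, 0.0, 1.0, 0.35, -0.31, 0.0, 0.0, 0.0, 0.0, 1.0, 0.25, -0.4, 0.01, 0.0, 0.0, 0.0, 1.0, 0.14, -0.45, 0.0, 0.0, 0.0, 0.0, 1.0, 0.03, -0.47, 0.0, 0.0, 0.0, 0.0, 1.0, -0.1, -0.45, 0.0, 0.0, 0.0, 0.0, 1.0, -0.21, -0.42, 0.0, 0.0, 0.0, 0.0, 1.0, -0.32, -0.35, 0.01, 0.0, 0.0, 0.0, 1.0]
```

Total φ is −649.5°.

step_arm(
  moves=[0.42,-0.22,0,0,0.04,0,1,0.35,-0.31,0,0,0.04,0,1,0.25,-0.4,0,0,0.04,0,1,0.14,-0.45,0,0,0.04,0,1,0.03,-0.47,0,0,0,0,1,-0.1,-0.45,0,0,0,0,1,-0.21,-0.42,0,0,0,0,1,-0.32,-0.35,0,0,0,0,1],
)

```text
time: 37.02
tool_pos: [643.7, 5.2, 97.8]
tcp_rot: [3.138, 0.005, 3.083]
contact_force: [-2.7, 3.3, 0.5]
grip_width: 17.2
```

```bash
python3 -c "
from h import *
circ([671.5,27.7],[-15]*8)"
```

```text
t 37.02 p [643.7   5.2  97.8] phi -41.9 r 35.8 F [-2.7  3.3  0.5] w 17.2 rot [ 0.006  0.01  -0.008]
end phi -161.9
[-0.35, -0.31, 0.0, 0.0, 0.0, 0.0, 1.0, -0.42, -0.2, 0.0, 0.0, 0.0, 0.0, 1.0, -0.47, -0.09, 0.01, 0.0, 0.0, 0.0, 1.0, -0.46, 0.04, 0.0, 0.0, 0.0, 0.0, 1.0, -0.45, 0.15, 0.0, 0.0, 0.0, 0.0, 1.0, -0.38, 0.27, 0.0, 0.0, 0.0, 0.0, 1.0, -0.31, 0.36, 0.0, 0.0, 0.0, 0.0, 1.0, -0.2, 0.42, 0.0, 0.0, 0.0, 0.0, 1.0]
```

step_arm(
  moves=[-0.35,-0.31,0,0,0,0,1,-0.42,-0.2,0,0,0,0,1,-0.47,-0.09,0,0,0,0,1,-0.46,0.04,0,0,0,0,1,-0.45,0.15,0,0,0,0,1,-0.38,0.27,0,0,0,0,1,-0.31,0.36,0,0,0,0,1,-0.2,0.42,0,0,0,0,1],
)

```text
time: 37.68
tool_pos: [705.3, 14.3, 97.7]
tcp_rot: [3.127, -0.012, 3.079]
contact_force: [-10.1, -0.8, 5.6]
grip_width: 17.3
```

```bash
python3 -c "
from h import *
circ([671.5,27.7],[-12,-10,-6,0,0])
save('wrist','w18')
save('side','s3')
import cv2
b=cv2.imread('pics/s3.png')
cv2.imwrite('pics/s3a.png',cv2.resize(b[150:270,215:345],None,fx=5,fy=5,interpolation=cv2.INTER_CUBIC))
"
```

```text
t 37.68 p [705.3  14.3  97.7] phi -161.4 r 36.3 F [-10.1  -0.8   5.6] w 17.3 rot [ 0.042 -0.035 -0.025]
end phi -189.4
[-0.07, 0.37, 0.0, 0.0, 0.0, 0.0, 1.0, 0.0, 0.32, 0.0, 0.0, 0.0, 0.0, 1.0, 0.02, 0.18, 0.01, 0.0, 0.0, 0.0, 1.0, 0.0, 0.0, 0.0, 0.0, 0.0, 0.0, 1.0, 0.0, 0.0, 0.0, 0.0, 0.0, 0.0, 1.0]
```

View pics/w18.png

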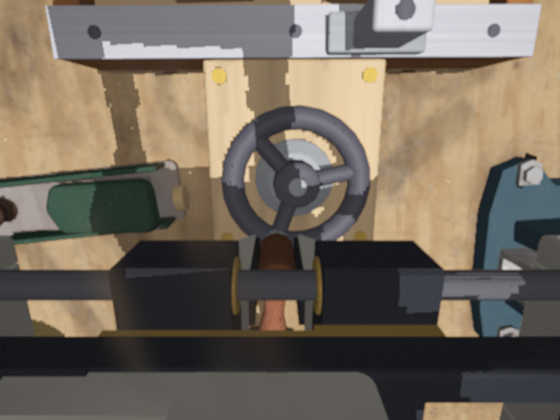

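View pics/s3a.png

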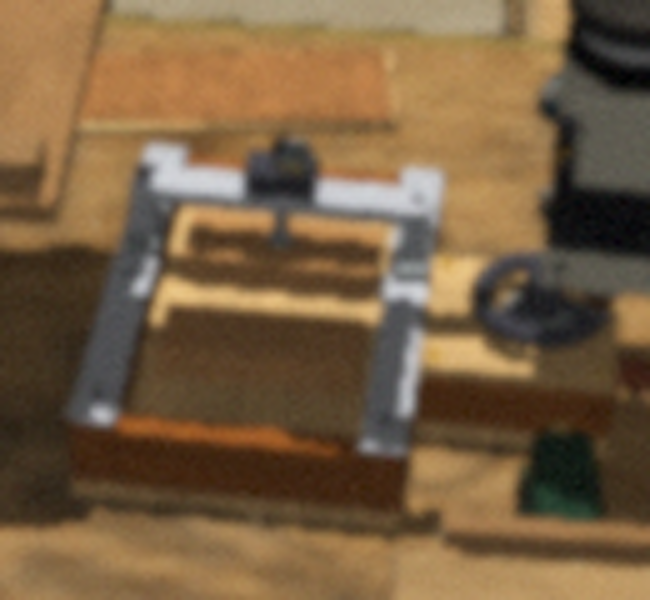

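step_arm(
  moves=[-0.07,0.37,0,0.05,-0.05,0,1,0,0.35,0,0.05,-0.05,0,1,0.02,0.3,0,0,0,0,1,0.05,0.1,0,0,0,0,1,0,0,0,0,0,0,1,0,0,0,0,0,0,1,0,0,0,0,0,0,1],
)

```text
time: 38.37
tool_pos: [707.7, 30.1, 97.8]
tcp_rot: [3.141, -0.011, 3.077]
contact_force: [-3.8, 3.1, 2.2]
grip_width: 17.5
```

```bash
python3 -c "
from h import *
circ([671.5,27.7],[6,12,15,15,15,15,15,15])
print(np.loadtxt('trk.txt')[:,1:])
from scipy.optimize import least_squares
P=np.loadtxt('trk.txt')[:,1:]
print(least_squares(lambda q:np.hypot(P[:,0]-q[0],P[:,1]-q[1])-q[2],[671,28,36]).x)
"
```

```text
t 38.37 p [707.7  30.1  97.8] phi 173.2 r 36.2 F [-3.8  3.1  2.2] w 17.5 rot [ 0.001 -0.019 -0.019]
end phi 281.2
[0.0, -0.19, 0.0, 0.0, 0.0, 0.0, 1.0, 0.03, -0.37, 0.0, 0.0, 0.0, 0.0, 1.0, 0.15, -0.45, 0.01, 0.0, 0.0, 0.0, 1.0, 0.26, -0.39, 0.0, 0.0, 0.0, 0.0, 1.0, 0.36, -0.31, 0.0, 0.0, 0.0, 0.0, 1.0, 0.42, -0.21, 0.0, 0.0, 0.0, 0.0, 1.0, 0.46, -0.09, 0.0, 0.0, 0.0, 0.0, 1.0, 0.47, 0.03, 0.0, 0.0, 0.0, 0.0, 1.0]
[[ 6.55314643e+02  5.98735430e+01]
 [ 6.40228511e+02  4.55318330e+01]
 [ 6.40228511e+02  4.55318330e+01]
 [ 6.40275084e+02  9.69343800e+00]
 [ 6.94613035e+02  4.60198000e-01]
 [ 6.98476452e+02  5.16233710e+01]
 [ 6.42223093e+02  4.87399650e+01]
 [ 6.54342493e+02 -3.75705100e+00]
 [ 7.07491519e+02  2.44597280e+01]
 [ 6.61234975e+02  6.23047910e+01]
 [ 6.43680702e+02  5.21316200e+00]
 [ 7.05292504e+02  1.43256250e+01]
 [ 7.07664399e+02  3.00736450e+01]]
[671.60900733  27.82028884  36.02463809]
```

step_arm(
  moves=[0,-0.19,0,0,-0.05,0,1,0.03,-0.37,0,0,-0.05,0,1,-0.13,-0.45,0,0,0,0,1],
)

```text
time: 38.62
tool_pos: [705.5, 13.0, 97.5]
tcp_rot: [3.136, -0.012, 3.079]
contact_force: [-29.2, 14.9, 16.5]
grip_width: 17.2
```

```bash
python3 -c "
from h import *
circ([671.6,27.8],[15]*8)"
```

```text
t 38.62 p [705.5  13.   97.5] phi -159.4 r 37.0 F [-29.2  14.9  16.5] w 17.2 rot [ 0.011 -0.021 -0.015]
end phi -39.4
[0.27, -0.4, 0.0, 0.0, 0.0, 0.0, 1.0, 0.32, -0.34, 0.0, 0.0, 0.0, 0.0, 1.0, 0.4, -0.25, 0.0, 0.0, 0.0, 0.0, 1.0, 0.45, -0.14, 0.0, 0.0, 0.0, 0.0, 1.0, 0.47, -0.01, 0.0, 0.0, 0.0, 0.0, 1.0, 0.45, 0.1, 0.0, 0.0, 0.0, 0.0, 1.0, 0.42, 0.22, 0.0, 0.0, 0.0, 0.0, 1.0, 0.34, 0.32, 0.0, 0.0, 0.0, 0.0, 1.0]
```

That third row had a sign slip (−0.13 instead of +0.15), which raised the force briefly. Carrying on along the true circle.

step_arm(
  moves=[0.27,-0.4,0,0,0,0,1,0.32,-0.34,0,0,0,0,1,0.4,-0.25,0,0,0,0,1,0.45,-0.14,0,0,0,0,1,0.47,0,0,0,0,0,1,0.45,0.1,0,0,0,0,1,0.42,0.22,0,0,0,0,1],
)

```text
time: 39.2
tool_pos: [653.6, -3.4, 97.8]
tcp_rot: [3.13, 0.006, 3.076]
contact_force: [4.3, 1.4, -3.2]
grip_width: 17.5
```

```bash
python3 -c "
from h import *
circ([671.6,27.8],[15]*8)"
```

```text
t 39.2 p [653.6  -3.4  97.8] phi -62.9 r 36.0 F [ 4.3  1.4 -3.2] w 17.5 rot [ 0.021  0.011 -0.021]
end phi 57.1
[0.39, 0.27, 0.0, 0.0, 0.0, 0.0, 1.0, 0.3, 0.35, 0.0, 0.0, 0.0, 0.0, 1.0, 0.21, 0.43, 0.01, 0.0, 0.0, 0.0, 1.0, 0.08, 0.46, 0.0, 0.0, 0.0, 0.0, 1.0, -0.04, 0.47, 0.0, 0.0, 0.0, 0.0, 1.0, -0.15, 0.44, 0.0, 0.0, 0.0, 0.0, 1.0, -0.27, 0.39, 0.01, 0.0, 0.0, 0.0, 1.0, -0.36, 0.3, 0.0, 0.0, 0.0, 0.0, 1.0]
```

step_arm(
  moves=[0.39,0.27,0,0.03,0,0,1,0.3,0.35,0,0.03,0,0,1,0.2,0.43,0,0.03,0,0,1,0.08,0.46,0,0.03,0,0,1,-0.04,0.47,0,0,0,0,1,-0.15,0.44,0,0,0,0,1,-0.27,0.39,0,0,0,0,1],
)

```text
time: 39.78
tool_pos: [640.3, 45.1, 97.8]
tcp_rot: [-3.133, -0.003, 3.07]
contact_force: [-8.8, 1.0, 4.8]
grip_width: 17.1
```

```bash
python3 -c "
from h import *
circ([671.6,27.8],[15]*8)"
```

```text
t 39.78 p [640.3  45.1  97.8] phi 26.0 r 35.7 F [-8.8  1.   4.8] w 17.1 rot [-0.016 -0.006 -0.032]
end phi 146.0
[-0.25, 0.4, 0.0, 0.0, 0.0, 0.0, 1.0, -0.35, 0.31, 0.0, 0.0, 0.0, 0.0, 1.0, -0.42, 0.21, 0.0, 0.0, 0.0, 0.0, 1.0, -0.46, 0.09, 0.01, 0.0, 0.0, 0.0, 1.0, -0.47, -0.02, 0.0, 0.0, 0.0, 0.0, 1.0, -0.44, -0.15, 0.0, 0.0, 0.0, 0.0, 1.0, -0.4, -0.26, 0.0, 0.0, 0.0, 0.0, 1.0, -0.31, -0.35, 0.0, 0.0, 0.0, 0.0, 1.0]
```

Total φ is −694°, so the nut should now be lifting.

step_arm(
  moves=[-0.25,0.4,0,-0.03,0,-0.05,1,-0.35,0.31,0,-0.03,0,-0.05,1,-0.42,0.21,0,-0.03,0,-0.05,1,-0.46,0.09,0,-0.03,0,-0.05,1,-0.47,-0.02,0,0,0,0,1,-0.44,-0.15,0,0,0,0,1,-0.4,-0.26,0,0,0,0,1,-0.31,-0.35,0,0,0,0,1],
)

```text
time: 40.45
tool_pos: [699.5, 50.5, 97.8]
tcp_rot: [-3.141, -0.015, 3.088]
contact_force: [-2.1, 3.9, 0.6]
grip_width: 17.3
```

```bash
python3 -c "
from h import *
circ([671.6,27.8],[15]*8)"
```

```text
t 40.45 p [699.5  50.5  97.8] phi 137.9 r 36.0 F [-2.1  3.9  0.6] w 17.3 rot [-0.002 -0.028  0.   ]
end phi 257.9
[-0.27, -0.38, 0.0, 0.0, 0.0, 0.0, 1.0, -0.16, -0.45, 0.0, 0.0, 0.0, 0.0, 1.0, -0.04, -0.47, 0.01, 0.0, 0.0, 0.0, 1.0, 0.09, -0.46, 0.0, 0.0, 0.0, 0.0, 1.0, 0.2, -0.42, 0.0, 0.0, 0.0, 0.0, 1.0, 0.3, -0.36, 0.0, 0.0, 0.0, 0.0, 1.0, 0.39, -0.27, 0.0, 0.0, 0.0, 0.0, 1.0, 0.44, -0.16, 0.01, 0.0, 0.0, 0.0, 1.0]
```

step_arm(
  moves=[-0.27,-0.38,0,0,-0.04,0,1,-0.16,-0.45,0,0,-0.04,0,1,-0.04,-0.47,0,0,-0.04,0,1,0.09,-0.46,0,0,-0.04,0,1,0.2,-0.42,0,0,0,0,1,0.3,-0.36,0,0,0,0,1,0.39,-0.27,0,0,0,0,1,0.2,-0.07,0,0,0,0,1],
)

```text
time: 41.12
tool_pos: [682.6, -6.6, 97.8]
tcp_rot: [3.133, -0.002, 3.088]
contact_force: [2.1, 4.8, -2.5]
grip_width: 17.1
```

```bash
python3 -c "
from h import *
circ([671.6,27.8],[8,8,6,0])"
```

```text
t 41.12 p [682.6  -6.6  97.8] phi -110.7 r 36.1 F [ 2.1  4.8 -2.5] w 17.1 rot [ 0.03  -0.008  0.001]
end phi -88.7
[0.24, -0.07, 0.0, 0.0, 0.0, 0.0, 1.0, 0.25, -0.03, 0.01, 0.0, 0.0, 0.0, 1.0, 0.19, -0.01, 0.0, 0.0, 0.0, 0.0, 1.0, 0.0, 0.0, 0.01, 0.0, 0.0, 0.0, 1.0]
```

step_arm(
  moves=[0.24,-0.07,0,0.05,0,0,1,0.25,-0.03,0,0.05,0,0,1,0.19,0,0,0,0,0,1,0,0,0,0,0,0,1,0,0,0,0,0,0,1,0,0,0,0,0,0,1],
)

```text
time: 41.62
tool_pos: [670.1, -8.3, 97.8]
tcp_rot: [3.135, 0.007, 3.085]
contact_force: [0.2, 3.8, 0.5]
grip_width: 17.3
```

```bash
python3 -c "
from h import *
circ([671.6,27.8],[4,0])"
```

```text
t 41.62 p [670.1  -8.3  97.8] phi -90.7 r 36.1 F [0.2 3.8 0.5] w 17.3 rot [ 0.048  0.05  -0.017]
end phi -86.7
[0.13, 0.01, 0.01, 0.0, 0.0, 0.0, 1.0, 0.0, 0.0, 0.01, 0.0, 0.0, 0.0, 1.0]
```

step_arm(
  moves=[0,0,0,0,0,0,1,0,0,0,0,0,0,1,0,0,0,0,0,0,0.2,0,0,0,0,0,0,0.1,0,0,0,0,0,0,0.1,0,0,0,0,0,0,0.1,0,0,0,0,0,0,0.1],
)

```text
time: 42.2
tool_pos: [670.9, -12.7, 97.9]
tcp_rot: [3.139, 0.009, 3.083]
contact_force: [0.6, -0.5, -0.2]
grip_width: 40.6
```

step_arm(
  moves=[0,0,-0.2,0,0,0,0.1,0,0,-0.5,0,0,0,0.1,0,0,-0.7,0,0,0,0.1,0,0,-0.9,0,0,0,0.1,0,0,-0.9,0,0,0,0,0,0,-0.8,0,0,0,0,0.2,0,-0.5,0,0,0,-0.3,0.3,0,-0.2,0,0,0,-0.3],
)

```text
time: 42.87
tool_pos: [659.7, -13.8, 198.9]
tcp_rot: [3.14, 0.009, 3.082]
contact_force: [-0.2, 0.5, -0.5]
grip_width: 55.0
```

```bash
python3 -c "
from h import *
plan([515,79,195],176.8,12,-0.3)
save('wrist','w19')"
```

```text
t 42.87 now [659.7 -13.8 198.9] [179.9   0.5 176.6] w 55.0 F [-0.2  0.5 -0.5] dp [-144.7   92.8   -3.9] max 0.63
[0.62, 0.35, 0.01, 0, 0.01, 0, -0.3, 0.63, 0.35, 0.01, 0, 0.01, 0, -0.3, 0.62, 0.35, 0.01, 0, 0.01, 0, -0.3, 0.63, 0.35, 0.02, 0, 0.01, 0, -0.3, 0.62, 0.35, 0.01, 0, 0.01, 0, -0.3, 0.63, 0.35, 0.01, 0, 0.01, 0, -0.3, 0.62, 0.35, 0.02, 0, 0.01, 0, -0.3, 0.63, 0.35, 0.01, 0, 0.01, 0, -0.3]
[0.62, 0.35, 0.02, 0, 0.01, 0, -0.3, 0.63, 0.35, 0.01, 0, 0.01, 0, -0.3, 0.62, 0.35, 0.02, 0, 0.01, 0, -0.3, 0.63, 0.35, 0.01, 0, 0.01, 0, -0.3]
```

View pics/w19.png

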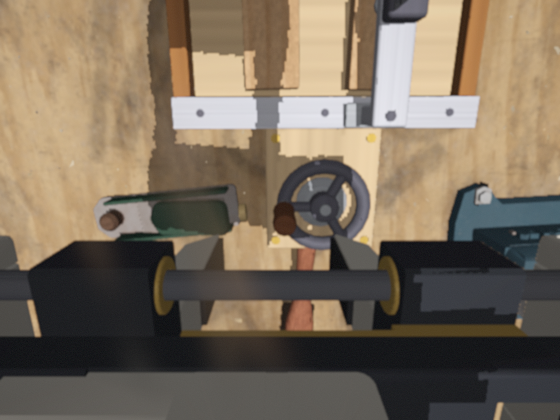

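```bash
python3 -c "
from h import *
plan([508,-12,160],92,23,1)"
```

```text
t 42.92 now [658.9 -13.7 199.6] [179.9   0.5 176.6] w 58.0 F [ 1.2 -0.5  1.7] dp [-150.9    1.7  -39.6] max 0.92
[0.33, -0.02, 0.08, 0, 0, 0.92, 1, 0.33, -0.03, 0.09, 0, 0, 0.92, 1, 0.32, -0.06, 0.08, 0, 0, 0.92, 1, 0.32, -0.08, 0.08, 0, 0, 0.92, 1, 0.31, -0.1, 0.08, 0, 0, 0.92, 1, 0.31, -0.12, 0.09, 0, 0, 0.92, 1, 0.3, -0.13, 0.08, 0, 0, 0.92, 1, 0.29, -0.16, 0.08, 0, 0, 0.92, 1]
[0.27, -0.18, 0.09, 0, 0, 0.92, 1, 0.27, -0.19, 0.08, 0, 0, 0.92, 1, 0.25, -0.21, 0.08, 0, 0, 0.92, 1, 0.24, -0.22, 0.08, 0, 0, 0.92, 1, 0.23, -0.24, 0.09, 0, 0, 0.92, 1, 0.21, -0.26, 0.08, 0, 0, 0.92, 1, 0.19, -0.27, 0.08, 0, 0, 0.92, 1, 0.17, -0.27, 0.09, 0, 0, 0.92, 1]
[0.16, -0.29, 0.08, 0, 0, 0.92, 1, 0.14, -0.3, 0.08, 0, 0, 0.92, 1, 0.11, -0.31, 0.09, 0, 0, 0.92, 1, 0.1, -0.31, 0.08, 0, 0, 0.92, 1, 0.08, -0.32, 0.08, 0, 0, 0.92, 1, 0.06, -0.33, 0.08, 0, 0, 0.92, 1, 0.03, -0.32, 0.09, 0, 0, 0.92, 1]
```

step_arm(
  moves=[0.33,-0.02,0.05,0,0,0.92,1,0.33,-0.03,0.05,0,0,0.92,1,0.32,-0.06,0.05,0,0,0.92,1,0.32,-0.08,0.05,0,0,0.92,1,0.31,-0.1,0.05,0,0,0.92,1,0.31,-0.12,0.05,0,0,0.92,1,0.3,-0.13,0.05,0,0,0.92,1,0.29,-0.16,0.05,0,0,0.92,1],
)

```text
time: 43.58
tool_pos: [599.0, -12.0, 186.9]
tcp_rot: [3.139, 0.001, 2.547]
contact_force: [0.9, -0.2, -1.0]
grip_width: 11.0
```

step_arm(
  moves=[0.27,-0.18,0.05,0,0,0.92,1,0.27,-0.19,0.05,0,0,0.92,1,0.25,-0.2,0.05,0,0,0.92,1,0.24,-0.22,0.05,0,0,0.92,1,0.23,-0.24,0.05,0,0,0.92,1,0.2,-0.26,0.05,0,0,0.92,1,0.19,-0.27,0.05,0,0,0.92,1,0.17,-0.27,0.05,0,0,0.92,1],
)

```text
time: 44.25
tool_pos: [536.9, -8.7, 172.7]
tcp_rot: [-3.133, -0.007, 2.006]
contact_force: [0.2, 0.8, 0.2]
grip_width: 0.1
```

```bash
python3 -c "
from h import *
plan([508,-12,120],92,8,1)"
```

```text
t 44.25 now [536.9  -8.7 172.7] [-179.5   -0.4  114.9] w 0.1 F [0.2 0.8 0.2] dp [-28.9  -3.3 -52.7] max 0.72
[0.06, -0.17, 0.33, -0.02, -0.01, 0.72, 1, 0.04, -0.17, 0.33, -0.02, -0.01, 0.72, 1, 0.04, -0.18, 0.33, -0.02, -0.01, 0.72, 1, 0.03, -0.18, 0.33, -0.02, -0.01, 0.72, 1, 0.02, -0.17, 0.33, -0.02, -0.01, 0.72, 1, 0.01, -0.19, 0.33, -0.02, -0.01, 0.72, 1, 0.01, -0.18, 0.33, -0.02, -0.01, 0.72, 1, -0.01, -0.18, 0.33, -0.02, -0.01, 0.72, 1]
```

step_arm(
  moves=[0.05,-0.17,0.2,-0.05,0,0.7,1,0.05,-0.17,0.35,-0.05,0,0.7,1,0.04,-0.17,0.5,0,0,0.7,1,0.03,-0.17,0.6,0,0,0.7,1,0,-0.17,0.7,0,0,0.6,1,0,-0.15,0.7,0,0,0.5,1,0,-0.1,0.6,0,0,0.3,1,0,0,0.3,0,0,0.1,1],
)

```text
time: 44.92
tool_pos: [505.7, -10.4, 88.3]
tcp_rot: [-3.132, -0.008, 1.687]
contact_force: [-0.6, -0.3, 0.1]
grip_width: 0.9
```

```bash
python3 -c "
from h import *
plan([508,-12,75],92,4,1)
save('wrist','w20')"
```

```text
t 44.92 now [505.7 -10.4  88.3] [-179.5   -0.4   96.7] w 0.9 F [-0.6 -0.3  0.1] dp [  2.3  -1.6 -13.3] max 0.29
[-0.02, 0.03, 0.17, -0.03, -0.03, 0.29, 1, -0.03, 0.03, 0.16, -0.03, -0.03, 0.29, 1, -0.02, 0.03, 0.17, -0.03, -0.03, 0.29, 1, -0.02, 0.02, 0.16, -0.03, -0.03, 0.29, 1]
```

View pics/w20.png

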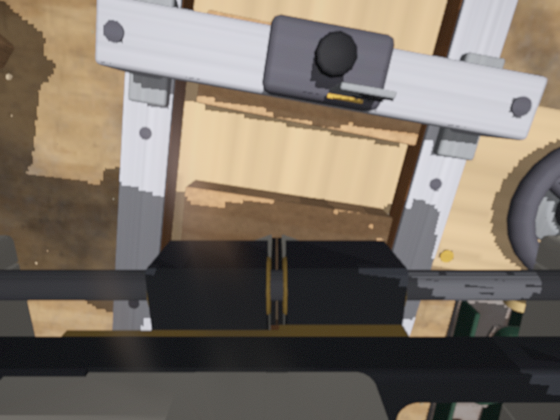

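step_arm(
  moves=[0,0,0.15,-0.06,-0.05,0.3,1,0,0,0.15,-0.06,-0.05,0.3,1,0,0,0.15,0,0,0.2,1,0,0,0.1,0,0,0,1,0,0,0,0,0,0,1],
)

```text
time: 45.38
tool_pos: [505.8, -10.2, 76.6]
tcp_rot: [3.142, 0.0, 1.628]
contact_force: [0.6, -0.2, -0.0]
grip_width: -0.1
```

step_arm(
  moves=[0,0,0.05,0,0,0,1,0,0,0.05,0,0,0,1],
)

```text
time: 45.55
tool_pos: [506.4, -10.3, 75.1]
tcp_rot: [3.14, 0.001, 1.628]
contact_force: [-0.2, -0.3, -0.8]
grip_width: 0.7
```

step_arm(
  moves=[0,0,0.05,0,0,0,1,0,0,0.05,0,0,0,1],
)

```text
time: 45.72
tool_pos: [506.8, -10.3, 73.3]
tcp_rot: [3.139, 0.001, 1.628]
contact_force: [-0.1, 0.7, 0.7]
grip_width: 0.6
```

step_arm(
  moves=[0,0,0.05,0,0,0,1,0,0,0.05,0,0,0,1],
)

```text
time: 45.88
tool_pos: [507.0, -10.4, 71.3]
tcp_rot: [3.139, 0.001, 1.628]
contact_force: [-0.3, -0.1, 0.3]
grip_width: 0.5
```

step_arm(
  moves=[0,0,0.05,0,0,0,1,0,0,0.05,0,0,0,1],
)

```text
time: 46.05
tool_pos: [507.0, -10.4, 69.1]
tcp_rot: [3.139, 0.001, 1.628]
contact_force: [0.1, 0.4, -0.3]
grip_width: 0.7
```

step_arm(
  moves=[0,0,0.04,0,0,0,1,0,0,0.03,0,0,0,1],
)

```text
time: 46.22
tool_pos: [507.0, -10.4, 67.4]
tcp_rot: [3.139, 0.001, 1.628]
contact_force: [-0.7, -0.0, -0.1]
grip_width: 0.3
```

step_arm(
  moves=[0,0,0.03,0,0,0,1],
)

```text
time: 46.3
tool_pos: [507.0, -10.4, 66.7]
tcp_rot: [3.139, 0.001, 1.628]
contact_force: [-0.9, -0.8, 5.7]
grip_width: 0.7
```

step_arm(
  moves=[0,0,0.03,0,0,0,1],
)

```text
time: 46.38
tool_pos: [507.0, -10.4, 66.6]
tcp_rot: [3.139, 0.001, 1.628]
contact_force: [-2.9, 1.0, 13.5]
grip_width: 0.8
```

step_arm(
  moves=[0,0,0.02,0,0,0,1],
)

```text
time: 46.47
tool_pos: [507.0, -10.4, 66.7]
tcp_rot: [3.139, 0.001, 1.628]
contact_force: [-1.9, -0.8, 3.7]
grip_width: 0.1
```

Contact came at z = 66.7 mm, so the blank stands about 4.8 mm proud of the 62 mm rails, and 13 N did not push it down. The turn count is right and the nut bears. Now back to the gauge.

step_arm(
  moves=[0,0,-0.3,0,0,0,1,0,0,-0.7,0,0,0,1,0,0,-1,0,0,0,0,0,0,-1,0,0,0,0,0,0,-1,0,0,-0.3,-0.3,0,0,-1,0,0,-0.7,-0.3,0,0,-0.8,0,0,-0.9,-0.3,0,0,-0.4,0,0,-0.9,-0.3],
)

```text
time: 47.13
tool_pos: [504.9, -10.0, 196.4]
tcp_rot: [-3.14, -0.001, 1.83]
contact_force: [0.2, 0.2, -0.7]
grip_width: 35.7
```

```bash
python3 -c "
from h import *
plan([515,79,185],176.8,19,-0.3)"
```

```text
t 47.13 now [504.9 -10.  196.4] [-179.9   -0.   104.8] w 35.7 F [ 0.2  0.2 -0.7] dp [ 10.1  89.  -11.4] max 0.95
[0.22, 0.09, 0.03, 0, 0, -0.95, -0.3, 0.21, 0.1, 0.03, 0, 0, -0.95, -0.3, 0.21, 0.11, 0.03, 0, 0, -0.95, -0.3, 0.2, 0.13, 0.03, 0, 0, -0.95, -0.3, 0.19, 0.14, 0.03, 0, 0, -0.95, -0.3, 0.18, 0.15, 0.03, 0, 0, -0.95, -0.3, 0.17, 0.16, 0.03, 0, 0, -0.95, -0.3, 0.15, 0.18, 0.03, 0, 0, -0.95, -0.3]
[0.15, 0.18, 0.03, 0, 0, -0.95, -0.3, 0.13, 0.2, 0.03, 0, 0, -0.95, -0.3, 0.12, 0.2, 0.03, 0, 0, -0.95, -0.3, 0.11, 0.21, 0.03, 0, 0, -0.95, -0.3, 0.09, 0.22, 0.03, 0, 0, -0.95, -0.3, 0.08, 0.22, 0.03, 0, 0, -0.95, -0.3, 0.06, 0.23, 0.03, 0, 0, -0.95, -0.3, 0.05, 0.23, 0.03, 0, 0, -0.95, -0.3]
[0.03, 0.23, 0.03, 0, 0, -0.95, -0.3, 0.02, 0.24, 0.03, 0, 0, -0.95, -0.3, 0, 0.23, 0.03, 0, 0, -0.95, -0.3]
```

step_arm(
  moves=[0.22,0.09,0,0,0,-0.95,-0.3,0.2,0.1,0,0,0,-0.95,-0.3,0.2,0.1,0,0,0,-0.95,-0.3,0.2,0.13,0,0,0,-0.95,-0.3,0.19,0.14,0,0,0,-0.95,-0.3,0.18,0.15,0,0,0,-0.95,-0.3,0.17,0.16,0,0,0,-0.95,-0.3,0.15,0.18,0,0,0,-0.95,-0.3],
)

```text
time: 47.8
tool_pos: [510.4, 27.5, 203.5]
tcp_rot: [3.137, 0.007, 2.386]
contact_force: [0.3, -1.1, -0.7]
grip_width: 59.8
```

step_arm(
  moves=[0.15,0.18,0,0,0,-0.95,-0.3,0.13,0.2,0,0,0,-0.95,-0.3,0.1,0.2,0,0,0,-0.95,-0.3,0.1,0.2,0,0,0,-0.95,-0.3,0.09,0.22,0,0,0,-0.95,-0.3,0.08,0.22,0,0,0,-0.95,-0.3,0.06,0.23,0,0,0,-0.95,-0.3,0.05,0.2,0,0,0,-0.8,-0.3],
)

```text
time: 48.47
tool_pos: [513.1, 66.1, 206.3]
tcp_rot: [3.141, 0.01, 2.934]
contact_force: [0.9, -0.2, 0.7]
grip_width: 59.5
```

```bash
python3 -c "
from h import *
plan([515,79,150],176.8,8,-0.3)"
```

```text
t 48.47 now [513.1  66.1 206.3] [180.    0.6 168.1] w 59.5 F [ 0.9 -0.2  0.7] dp [  1.9  12.9 -56.3] max 0.36
[0.01, 0.08, 0.35, 0, 0.02, -0.27, -0.3, 0.01, 0.08, 0.35, 0, 0.02, -0.27, -0.3, 0, 0.08, 0.36, 0, 0.02, -0.27, -0.3, 0, 0.08, 0.35, 0, 0.02, -0.27, -0.3, 0, 0.09, 0.35, 0, 0.02, -0.27, -0.3, 0, 0.08, 0.35, 0, 0.02, -0.27, -0.3, 0, 0.08, 0.35, 0, 0.02, -0.27, -0.3, -0.01, 0.08, 0.36, 0, 0.02, -0.27, -0.3]
```

step_arm(
  moves=[0.02,0.15,0.1,0,0.03,-0.4,-0.3,0,0.15,0.2,0,0.03,-0.4,-0.3,0,0.1,0.4,0,0.03,-0.4,-0.3,0,0.1,0.5,0,0,-0.3,-0.3,0,0.05,0.5,0,0,-0.2,-0.3,0,0,0.5,0,0,-0.1,-0.3,0,0,0.3,0,0,0,-0.3,0,0,0.1,0,0,0,-0.3],
)

```text
time: 49.13
tool_pos: [514.9, 78.6, 153.4]
tcp_rot: [3.141, 0.007, 3.071]
contact_force: [0.6, 0.4, 0.1]
grip_width: 59.6
```

```bash
python3 -c "
from h import *
plan([515,79,100],176.8,8,-0.3)
c=cam('wrist');o=get_obs();print(w2pix(c,[515,79,124]))
save('wrist','w21')"
```

```text
t 49.13 now [514.9  78.6 153.4] [180.    0.4 176. ] w 59.6 F [0.6 0.4 0.1] dp [  0.1   0.4 -53.4] max 0.34
[0, 0, 0.33, 0, 0.01, -0.03, -0.3, 0, 0, 0.34, 0, 0.01, -0.03, -0.3, 0.01, 0.01, 0.33, 0, 0.01, -0.03, -0.3, 0, 0, 0.33, 0, 0.01, -0.03, -0.3, 0, 0, 0.34, 0, 0.01, -0.03, -0.3, 0, 0, 0.33, 0, 0.01, -0.03, -0.3, 0, 0.01, 0.33, 0, 0.01, -0.03, -0.3, 0, 0, 0.34, 0, 0.01, -0.03, -0.3]
[275.75138908 235.10653154]
```

View pics/w21.png

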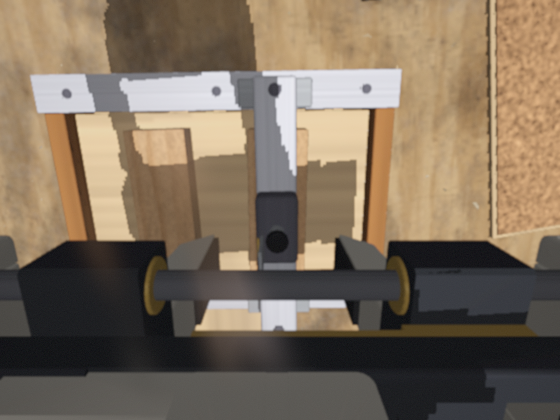

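The block is centred at column 276 between the fingers. Descend and grip.

step_arm(
  moves=[0,0,0.2,0,0,-0.1,-0.3,0,0,0.4,0,0.05,-0.05,-0.3,0,0,0.5,0,0.05,0,-0.3,0,0,0.5,0,0,0,-0.3,0,0,0.4,0,0,0,-0.3,0,0,0.25,0,0,0,-0.3,0,0,0.1,0,0,0,-0.3,0,0,0,0,0,0,-0.3],
)

```text
time: 49.85
tool_pos: [515.5, 78.3, 101.9]
tcp_rot: [3.142, -0.001, 3.081]
contact_force: [0.1, 0.1, 0.2]
grip_width: 59.9
```

step_arm(
  moves=[0,0,0.05,0,0,0,-0.3,0,0,0,0,0,0,1,0,0,0,0,0,0,1,0,0,0,0,0,0,1,0,0,0,0,0,0,1,0,0,0,0,0,0,1,0,0,0,0,0,0,1,0,0,0,0,0,0,1],
)

```text
time: 50.52
tool_pos: [516.6, 78.4, 102.4]
tcp_rot: [3.141, 0.003, 3.081]
contact_force: [0.5, -0.2, -2.4]
grip_width: 25.4
```

step_arm(
  moves=[0,0,0,0,0,0,1,0,0,-0.2,0,0,0,1,0,0,-0.4,0,0,0,1,0,0,-0.6,0,0,0,1,0,0,-0.6,0,0,0,1,0,0,-0.4,0,0,0,1,0,0,-0.2,0,0,0,1,0,0,0,0,0,0,1],
)

```text
time: 51.18
tool_pos: [514.0, 78.3, 152.2]
tcp_rot: [-3.141, -0.004, 3.081]
contact_force: [1.1, -0.1, -3.3]
grip_width: 25.5
```

```bash
python3 -c "
from h import *
plan([462,323,150],188,24,1)
save('wrist','w22')"
```

```text
t 51.18 now [514.   78.3 152.2] [-180.    -0.3  176.6] w 25.5 F [ 1.1 -0.1 -3.3] dp [-52.  244.7  -2.2] max 0.52
[0.14, 0.5, 0.01, 0, 0, -0.12, 1, 0.13, 0.51, 0, 0, 0, -0.12, 1, 0.13, 0.5, 0.01, 0, 0, -0.12, 1, 0.13, 0.51, 0, 0, 0, -0.12, 1, 0.12, 0.5, 0.01, 0, 0, -0.12, 1, 0.12, 0.51, 0, 0, 0, -0.12, 1, 0.11, 0.51, 0.01, 0, 0, -0.12, 1, 0.11, 0.51, 0, 0, 0, -0.12, 1]
[0.11, 0.51, 0.01, 0, 0, -0.12, 1, 0.1, 0.51, 0, 0, 0, -0.12, 1, 0.09, 0.51, 0.01, 0, 0, -0.12, 1, 0.1, 0.52, 0, 0, 0, -0.12, 1, 0.08, 0.51, 0.01, 0, 0, -0.12, 1, 0.09, 0.52, 0, 0, 0, -0.12, 1, 0.08, 0.51, 0.01, 0, 0, -0.12, 1, 0.07, 0.52, 0, 0, 0, -0.12, 1]
[0.07, 0.51, 0.01, 0, 0, -0.12, 1, 0.07, 0.52, 0, 0, 0, -0.12, 1, 0.06, 0.52, 0.01, 0, 0, -0.12, 1, 0.06, 0.52, 0, 0, 0, -0.12, 1, 0.05, 0.51, 0.01, 0, 0, -0.12, 1, 0.05, 0.52, 0, 0, 0, -0.12, 1, 0.04, 0.52, 0.01, 0, 0, -0.12, 1, 0.04, 0.52, 0, 0, 0, -0.12, 1]
```

View pics/w22.png

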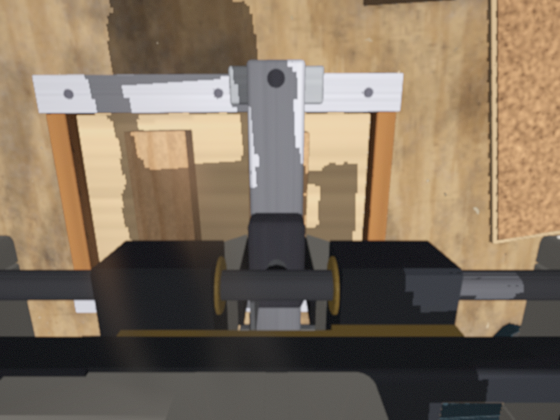

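The gauge is held level. Carry it to the rest.

step_arm(
  moves=[0.14,0.5,0,0,0,-0.15,1,0.15,0.7,0,0,0,-0.15,1,0.15,0.7,0,0,0,-0.2,1,0.15,0.7,0,0,0,-0.2,1,0.15,0.7,0,0,0,-0.2,1,0.15,0.7,0,0,0,-0.2,1,0.13,0.7,0,0,0,-0.2,1,0.13,0.7,0,0,0,-0.2,1],
)

```text
time: 51.9
tool_pos: [487.3, 192.5, 146.8]
tcp_rot: [3.141, -0.015, -3.094]
contact_force: [-0.2, 0.2, -3.7]
grip_width: 25.6
```

```bash
python3 -c "
from h import *
plan([462,323,145],188,12,1)"
```

```text
t 51.9 now [487.3 192.5 146.8] [ 180.    -0.9 -177.3] w 25.6 F [-0.2  0.2 -3.7] dp [-25.3 130.5  -1.8] max 0.56
[0.08, 0.55, 0.01, 0, -0.02, -0.11, 1, 0.07, 0.55, 0.01, 0, -0.02, -0.11, 1, 0.07, 0.55, 0.01, 0, -0.02, -0.11, 1, 0.07, 0.55, 0, 0, -0.02, -0.11, 1, 0.06, 0.55, 0.01, 0, -0.02, -0.11, 1, 0.06, 0.55, 0.01, 0, -0.02, -0.11, 1, 0.06, 0.55, 0.01, 0, -0.02, -0.11, 1, 0.05, 0.55, 0.01, 0, -0.02, -0.11, 1]
[0.04, 0.55, 0, 0, -0.02, -0.11, 1, 0.04, 0.55, 0.01, 0, -0.02, -0.11, 1, 0.04, 0.56, 0.01, 0, -0.02, -0.11, 1, 0.03, 0.55, 0.01, 0, -0.02, -0.11, 1]
```

step_arm(
  moves=[0.05,0.7,0,0,-0.05,-0.2,1,0.05,0.75,0,0,-0.05,-0.2,1,0.05,0.75,0,0,-0.05,-0.2,1,0.05,0.75,0,0,-0.05,-0.2,1,0.03,0.75,0,0,-0.05,-0.2,1,0.03,0.7,0,0,0,-0.1,1,0,0.6,0,0,0,-0.1,1,0,0.4,0,0,0,0,1],
)

```text
time: 52.57
tool_pos: [462.9, 310.3, 140.3]
tcp_rot: [3.141, -0.01, -2.998]
contact_force: [0.6, -0.1, -4.7]
grip_width: 25.6
```

```bash
python3 -c "
from h import *
plan([462,323,100],188,8,1)
save('wrist','w23')"
```

```text
t 52.57 now [462.9 310.3 140.3] [ 180.    -0.6 -171.8] w 25.6 F [ 0.6 -0.1 -4.7] dp [ -0.9  12.7 -40.3] max 0.26
[-0.01, 0.08, 0.25, 0, -0.02, 0.01, 1, -0.01, 0.08, 0.25, 0, -0.02, 0.01, 1, 0, 0.08, 0.26, 0, -0.02, 0.01, 1, -0.01, 0.08, 0.25, 0, -0.02, 0.01, 1, -0.01, 0.08, 0.25, 0, -0.02, 0.01, 1, 0, 0.07, 0.25, 0, -0.02, 0.01, 1, -0.01, 0.08, 0.25, 0, -0.02, 0.01, 1, 0, 0.08, 0.26, 0, -0.02, 0.01, 1]
```

View pics/w23.png

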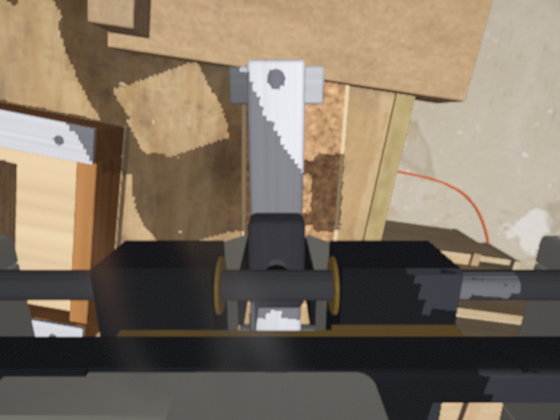

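step_arm(
  moves=[0,0.12,0.2,0,-0.04,0,1,0,0.12,0.4,0,-0.04,0,1,0,0.12,0.5,0,-0.04,0,1,0,0.1,0.6,0,-0.02,0,1,0,0.1,0.6,0,0,0,1,0,0.05,0.5,0,0,0,1,0,0,0.3,0,0,0,1,0,0,0.1,0,0,0,1],
)

```text
time: 53.28
tool_pos: [460.5, 321.6, 69.7]
tcp_rot: [-3.14, -0.001, -3.001]
contact_force: [-0.4, 0.6, -4.9]
grip_width: 25.8
```

```bash
python3 -c "
from h import *
plan([462,323,50],188,8,1)
c=cam('wrist')
save('wrist','w24')"
```

```text
t 53.28 now [460.5 321.6  69.7] [-1.799e+02 -1.000e-01 -1.719e+02] w 25.8 F [-0.4  0.6 -4.9] dp [  1.5   1.4 -19.7] max 0.13
[-0.01, 0.01, 0.12, 0, 0, 0, 1, -0.01, 0, 0.13, 0, 0, 0, 1, -0.01, 0.01, 0.12, 0, 0, 0, 1, -0.01, 0.01, 0.12, 0, 0, 0, 1, -0.01, 0.01, 0.13, 0, 0, 0, 1, -0.01, 0, 0.12, 0, 0, 0, 1, -0.02, 0.01, 0.12, 0, 0, 0, 1, -0.01, 0.01, 0.13, 0, 0, 0, 1]
```

View pics/w24.png

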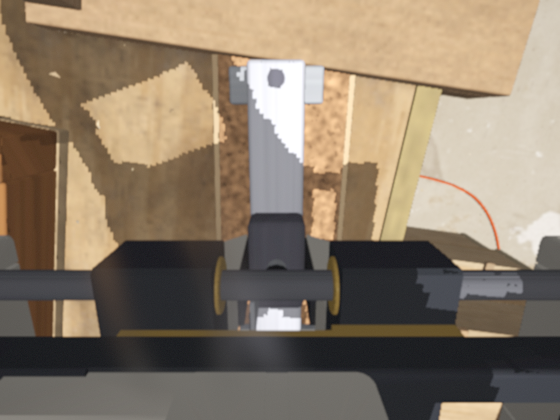

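step_arm(
  moves=[-0.03,0.03,0.15,0,0,0,1,-0.03,0.03,0.2,0,0,0,1,0,0.03,0.2,0,0,0,1,0,0,0.2,0,0,0,1,0,0,0.1,0,0,0,1,0,0,0.05,0,0,0,1,0,0,0,0,0,0,1],
)

```text
time: 53.92
tool_pos: [463.1, 323.7, 51.5]
tcp_rot: [-3.141, 0.002, -3.002]
contact_force: [-0.1, -0.1, -3.9]
grip_width: 25.7
```

step_arm(
  moves=[0,0,0.05,0,0,0,1,0,0,0.04,0,0,0,1],
)

```text
time: 54.08
tool_pos: [463.3, 323.8, 49.9]
tcp_rot: [-3.142, 0.003, -3.001]
contact_force: [-0.2, -1.4, -3.6]
grip_width: 26.2
```

step_arm(
  moves=[0,0,0.04,0,0,0,1,0,0,0.03,0,0,0,1],
)

```text
time: 54.25
tool_pos: [463.4, 323.9, 48.6]
tcp_rot: [3.141, 0.003, -3.001]
contact_force: [-0.4, -0.5, -4.8]
grip_width: 25.4
```

step_arm(
  moves=[0,0,0.04,0,0,0,1,0,0,0.03,0,0,0,1],
)

```text
time: 54.42
tool_pos: [463.5, 324.0, 47.3]
tcp_rot: [3.141, 0.004, -3.001]
contact_force: [0.1, 0.0, -4.4]
grip_width: 25.8
```

step_arm(
  moves=[0,0,0.03,0,0,0,1,0,0,0.03,0,0,0,1],
)

```text
time: 54.58
tool_pos: [463.6, 324.1, 46.3]
tcp_rot: [3.141, 0.004, -3.001]
contact_force: [-1.9, -1.5, 3.8]
grip_width: 25.8
```

Touching down at z = 46.3, as expected. Release and rise.

step_arm(
  moves=[0,0,0,0,0,0,1,0,0,0,0,0,0,0,0,0,0,0,0,0,-0.3,0,0,0,0,0,0,-0.3,0,0,0,0,0,0,-0.3,0,0,0,0,0,0,-0.3],
)

```text
time: 55.08
tool_pos: [465.4, 325.0, 48.4]
tcp_rot: [3.139, 0.009, -3.001]
contact_force: [-0.9, 0.8, -0.2]
grip_width: 54.3
```

step_arm(
  moves=[0,0,-0.2,0,0,0,-0.3,0,0,-0.5,0,0,0,-0.3,0,0,-0.8,0,0,0,-0.3,0,0,-1,0,0,0,-0.3,0,0,-1,0,0,0,-0.3,0,0,-1,0,0,0,-0.3,0,0,-1,0,0,0,-0.3,0,0,-0.7,0,0,0,-0.3],
)

```text
time: 55.75
tool_pos: [462.7, 323.7, 179.6]
tcp_rot: [3.141, 0.004, -3.002]
contact_force: [0.9, 0.2, 0.2]
grip_width: 59.7
```

step_arm(
  moves=[0.7,0.3,-0.5,0,0,0,-0.3,0.8,0.4,-0.5,0,0,0,-0.3,0.8,0.4,-0.4,0,0,0,-0.3,0.8,0.4,-0.2,0,0,0,-0.3,0.8,0.4,0,0,0,0,-0.3,0.5,0.2,0,0,0,0,-0.3,0.2,0,0,0,0,0,-0.3,0,0,0,0,0,0,-0.3],
)

```text
time: 56.42
tool_pos: [364.2, 353.9, 224.8]
tcp_rot: [3.134, 0.021, -3.003]
contact_force: [-0.1, -0.4, 0.1]
grip_width: 59.9
```

```bash
python3 -c "
from h import *
o=get_obs();print(o['time'],o['tool_pos'],o['contact_force'])
save('wrist','w25');save('top','t3');save('side','s4')
import cv2
b=cv2.imread('pics/t3.png');cv2.imwrite('pics/t3a.png',cv2.resize(b[120:300,120:320],None,fx=3.3,fy=3.3,interpolation=cv2.INTER_CUBIC))
b=cv2.imread('pics/s4.png')
cv2.imwrite('pics/s4a.png',cv2.resize(b[110:280,160:400],None,fx=3.3,fy=3.3,interpolation=cv2.INTER_CUBIC))"
```

```text
56.4167 [364.22942568 353.93051615 224.76905935] [-0.10388227 -0.39783432  0.12937578]
```

View pics/t3a.png

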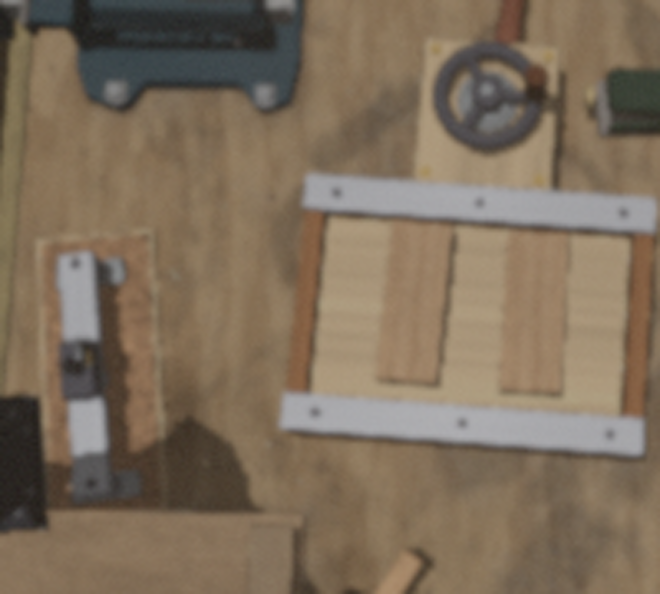

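View pics/s4a.png

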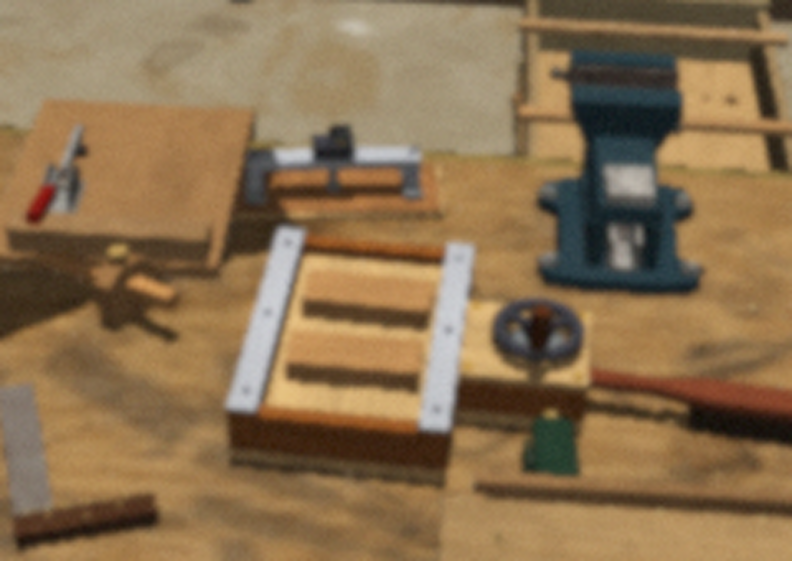

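```bash
python3 -c "
from h import *
import cv2
c=cam('top')
A=lambda x,y,z:pix2w(c,120+(x+.5)/3.3-.5,120+(y+.5)/3.3-.5,z)[:2]
C=np.array([509.5,36.5]);s,co=np.sin(np.radians(3)),np.cos(np.radians(3))
J=lambda p:(np.array([[co,-s],[s,co]])@(p-C)).round(1)
for n,P in(('b2',((395,222),(455,226),(440,386),(378,380))),('b1',((510,230),(570,234),(562,395),(500,391)))):
    q=[A(*p,67) for p in P];print(n,[J(x) for x in q],J(sum(q)/4))
for p in((305,174),(657,198),(644,456),(281,430)):print('rail',J(A(*p,62)))
b=cv2.imread('pics/t3.png');cv2.imwrite('pics/t3b.png',cv2.resize(b[165:265,195:325],None,fx=6,fy=6,interpolation=cv2.INTER_CUBIC))
print('gauge holes',A(75,263,50),A(91,484,50),'block',A(80,368,68))
"
```

```text
b2 [array([62.5, 62. ]), array([62.5, 17.1]), array([-57.7,  18.7]), array([-56.5,  64.2])] [ 2.7 40.5]
b1 [array([ 62.3, -23.9]), array([ 62.4, -68.6]), array([-58. , -70.3]), array([-58.2, -25.1])] [  2.1 -47. ]
rail [ 96.  133.3]
rail [  95.6 -131.9]
rail [ -97.4 -132.4]
rail [-97.3 132. ]
gauge holes [543.32302938 336.40070721] [378.59658148 312.19392594] block [461.39830596 321.18759698]
```

View pics/t3b.png

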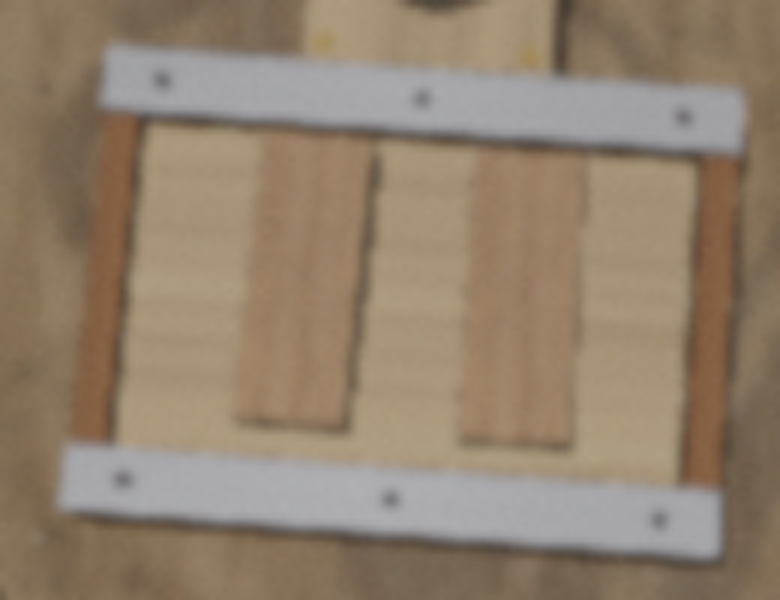

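View pics/w25.png

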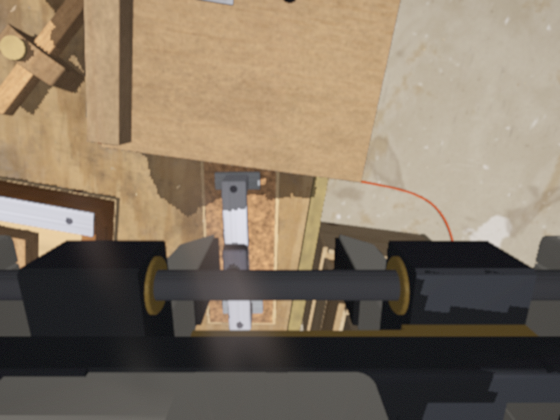

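Final pictures: both blanks lie flat in the well, spanning −58 to +62 mm in jig x (the well is ±70). The gauge is upright on its rest at about (461,324), the rest's centre being about (461.5,323.6). The handle points to jig −y, the plane is in place and the arm is clear.

```bash
python3 -c "
from h import *
print(close_job())"
```

```text
the job is handed in; nothing more can be done
None
```

The jig is set and the job is handed in at about 57 s; the hand-in gives no verdict.

**What I did:**
- **Blanks:** two were there, and both are now flat on the bed.
- **Gauge:** it stood across the rails with its foot on a blank while I wound the bed.
- **Bed:** I wound it down to about −8.1 mm, worked out from the handwheel angle. I then brought it up clockwise to crank −450°, which is −5.0 mm, and stood the gauge back on its rest.

**Last checks:**
- **Height:** touching a blank with the closed fingers met it at 66.7 mm, which is 4.7 mm proud of the 62 mm rails. It did not sink under 13 N, so the nut bears under the bed.
- **Blanks:** the top camera shows both inside the well, about 2–3 mm off centre towards the far rail.
- **Gauge:** it stands upright within about 2 mm of the rest's centre.
- **Plane and arm:** the plane looks unmoved, and the arm was clear of everything.

**What I could not confirm or did badly:**
- I never read the gauge's own scale. The "below 3 mm" step rests on the handwheel count (about 1.9 mm), backed by the touch check afterwards.
- On the first pick the fingers touched the bench at about 83 N on the wrist (limit 120 N).
- One mistyped move pulled the handle sideways at about 37 N in all, then I corrected it. I don't know how the judging counts either of these two contacts.

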